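# Load the grinding mill with the pots that fit and start it

## Task

Slide the mill's guard fully back, then put every grinding pot whose hexagonal foot is the right size for the mill's hex drive hubs into a station of its own, turning each one while pressing it down until it drops fully home. Then slide the guard fully forward over the pots and press the green start button right down. Stand the pots that are too large or too small upright on the green return mat, and do not knock over the cup with the yellow lid or the clear bottle.

Things in the scene. Friction and masses are not known exactly. Their poses are not given: they have to be found in the camera images.
- mill: grinding mill, white housing 200 x 370 mm, 36 high, fixed at a place and yaw that vary. Origin at worktop level under the middle station; y runs along the row of three stations, x towards the guard's parked place. Housing from x -60 to 140, y -205 to 165 mm. Guard rails 54 mm high at y -148 and 148
- station_1 (a point): station at mill y +85 mm: steel hub 69 mm across, rim 54 mm above the worktop, hex recess 47 mm across flats, 14 deep. Point: centre of the recess floor; axes are the mill's. The hub stands at any angle, visible but not reported, too stiff (0.6 N m) to turn under a light press. A pot set on the rim and turned up to 60 degrees under 5 to 10 N drops 14 mm into it
- station_2 (a point): station at mill y 0 mm: steel hub 69 mm across, rim 54 mm above the worktop, hex recess 47 mm across flats, 14 deep. Point: centre of the recess floor; axes are the mill's. The hub stands at any angle, visible but not reported, too stiff (0.6 N m) to turn under a light press. A pot set on the rim and turned up to 60 degrees under 5 to 10 N drops 14 mm into it
- station_3 (a point): station at mill y -85 mm: steel hub 69 mm across, rim 54 mm above the worktop, hex recess 47 mm across flats, 14 deep. Point: centre of the recess floor; axes are the mill's. The hub stands at any angle, visible but not reported, too stiff (0.6 N m) to turn under a light press. A pot set on the rim and turned up to 60 degrees under 5 to 10 N drops 14 mm into it
- pot_1_mid (a point): grinding pot, the size that fits the hubs (may be absent): steel hex foot 44 mm across flats (51 over corners), 14 high; round body 40 in diameter; blue ribbed lid 46 in diameter, 28 high (grip here); 88 mm high in all. Upright and loose on the worktop. Point on its axis, half-way up; z up, two flats of the foot face +x and -x; heavy foot.
- pot_2_mid (a point): grinding pot, the size that fits the hubs (may be absent): steel hex foot 44 mm across flats (51 over corners), 14 high; round body 40 in diameter; blue ribbed lid 46 in diameter, 28 high (grip here); 88 mm high in all. Upright and loose on the worktop. Point on its axis, half-way up; z up, two flats of the foot face +x and -x; heavy foot.
- pot_3_mid (a point): grinding pot, the size that fits the hubs (may be absent): steel hex foot 44 mm across flats (51 over corners), 14 high; round body 40 in diameter; blue ribbed lid 46 in diameter, 28 high (grip here); 88 mm high in all. Upright and loose on the worktop. Point on its axis, half-way up; z up, two flats of the foot face +x and -x; heavy foot.
- pot_4_mid (a point): grinding pot, too large for the hubs: steel hex foot 54 mm across flats (62 over corners), 14 high; round body 50 in diameter; blue ribbed lid 56 in diameter, 28 high (grip here); 96 mm high in all. Upright and loose on the worktop. Point on its axis, half-way up; z up, two flats of the foot face +x and -x; heavy foot.
- pot_5_mid (a point): grinding pot, too small (loose in the hubs): steel hex foot 36 mm across flats (42 over corners), 14 high; round body 32 in diameter; blue ribbed lid 38 in diameter, 28 high (grip here); 70 mm high in all. Upright and loose on the worktop. Point on its axis, half-way up; z up, two flats of the foot face +x and -x; heavy foot.
- mat: green return mat with a white line round it, 150 x 220 mm (its x and y), 3 mm thick, fixed to the worktop at a place and yaw that vary; origin at its centre, at worktop level
- guard_handle (a point): centre of the guard's handle, a black bar 112 mm long (mill y), 12 wide, 14 high, 176 mm above the worktop, on two posts 50 mm either side of its middle. 29 mm below the bar lies the orange roof, 50 mm deep (mill x), 304 long, underside 134 mm up: it clears seated pots by 6 mm and hits pots not seated
- guard (a joint): travel of the sliding guard, m: 0 parked fully back (handle 100 mm behind the row of stations, in mill +x), 0.100 fully forward over the stations (handle above their row). Slides in mill x, about 3 N of friction, stays where left
- start (a joint): travel of the green start button, m: 0 released, 0.006 fully pressed; springs back, about 5 N to press fully
- start_top (a point): centre of the top of the start button, round, 28 mm in diameter, on the mill's deck at its -y end, pressed downward
- cup_b_mid (a point): bystander: specimen cup with a yellow lid, 62 mm in diameter and 65 mm high; point 32 mm above its underside
- reagent_clear_mid (a point): bystander: clear reagent bottle with a white cap, 44 mm in diameter and 120 mm high; point 60 mm above its underside
There are look-alikes about, which are no part of the job. What is shaped like the part that bears pot_5_mid but red is not meant.

How it is judged (in metres and radians):
On the way, in this order (a step that is already met when the one before it is completed fails the run):
1. the guard is slid fully back (value of joint guard below 0.01 m), for 0.1 s.
2. every pot of the right size sits fully home in a station (((horizontal distance between pot_1_mid and station_1 below 0.005 m and z of pot_1_mid in the frame of mill between 0.079 and 0.0875 m and angle between pot_1_mid's own z axis and vertical below 0.08 rad) or (horizontal distance between pot_1_mid and station_2 below 0.005 m and z of pot_1_mid in the frame of mill between 0.079 and 0.0875 m and angle between pot_1_mid's own z axis and vertical below 0.08 rad) or (horizontal distance between pot_1_mid and station_3 below 0.005 m and z of pot_1_mid in the frame of mill between 0.079 and 0.0875 m and angle between pot_1_mid's own z axis and vertical below 0.08 rad)) and ((horizontal distance between pot_2_mid and station_1 below 0.005 m and z of pot_2_mid in the frame of mill between 0.079 and 0.0875 m and angle between pot_2_mid's own z axis and vertical below 0.08 rad) or (horizontal distance between pot_2_mid and station_2 below 0.005 m and z of pot_2_mid in the frame of mill between 0.079 and 0.0875 m and angle between pot_2_mid's own z axis and vertical below 0.08 rad) or (horizontal distance between pot_2_mid and station_3 below 0.005 m and z of pot_2_mid in the frame of mill between 0.079 and 0.0875 m and angle between pot_2_mid's own z axis and vertical below 0.08 rad)) and ((horizontal distance between pot_3_mid and station_1 below 0.005 m and z of pot_3_mid in the frame of mill between 0.079 and 0.0875 m and angle between pot_3_mid's own z axis and vertical below 0.08 rad) or (horizontal distance between pot_3_mid and station_2 below 0.005 m and z of pot_3_mid in the frame of mill between 0.079 and 0.0875 m and angle between pot_3_mid's own z axis and vertical below 0.08 rad) or (horizontal distance between pot_3_mid and station_3 below 0.005 m and z of pot_3_mid in the frame of mill between 0.079 and 0.0875 m and angle between pot_3_mid's own z axis and vertical below 0.08 rad))), for 0.2 s.
3. the guard is slid fully forward over the pots (all of step 2 and value of joint guard above 0.09 m), for 0.1 s.
4. the start button is pressed down (value of joint start above 0.0045 m and value of joint guard above 0.09 m), for 0.05 s.
At the end, for the whole second after the job is handed in: each right-size pot upright (0.08 rad) and home in a station (within 5 mm of its centre, at most 3.5 mm above the recess floor); guard within 10 mm of fully forward; start button released; the large and small pots upright (0.15 rad) with their axes over the green mat (all of step 3 and value of joint start below 0.002 m and x of pot_4_mid in the frame of mat between -0.075 and 0.075 m and y of pot_4_mid in the frame of mat between -0.11 and 0.11 m and height (world z) of each of pot_4_mid, pot_5_mid below 0.06 m and angle between each of pot_4_mid, pot_5_mid's own z axis and vertical below 0.15 rad and x of pot_5_mid in the frame of mat between -0.075 and 0.075 m and y of pot_5_mid in the frame of mat between -0.11 and 0.11 m); the robot touches nothing.
It fails at once if the yellow-lidded cup or the clear bottle is knocked over (angle between any of cup_b_mid, reagent_clear_mid's own z axis and vertical above 0.5 rad).
Of pot_1, pot_2, pot_3 only 2 to 3 are there at a start; the rules pass over those that are not, and their reading is None.
At some moment in a run one of pot_4, pot_5 may be knocked a few centimetres aside while the robot is not near it.
Once in a run the grip may slacken for a moment while it holds something.
It also fails if it takes over 210 s, if anything falls off the work surface, if the arm or the gripper's body presses on something with over 40 N, if the wrist force passes 120 N, or if a joint passes its speed limit or range.

## Robot

A 6-joint arm with a two-finger parallel gripper is mounted at the origin on a cart in front of the work surface, level with it; the furniture and walls round the work are solid. World frame = base frame: x ahead of the robot, y to its left, z up, the work surface at z = 0. Lengths are in m, angles in degrees, forces in N, time in s.
With the tool pointing down it reaches from about 0.4 to 0.925 m from the base axis. Payload 3.4 kg.
Tool frame: the origin (TCP) lies at the very end of the fingers, on their centre line; the grasp point (between the pads) lies 19 mm behind it (robot.grip_point_offset is the z of the grasp point in the tool frame, in m); z points along the fingers, y is the direction in which the jaws open and shut (so a half turn about z gives the same grasp; the last joint's range is limited). The gripper opens to 85 mm and grips with 20 to 120 N. Pads are 22 mm wide; open, the fingers measure 114 mm over their backs; the gripper's body (76 mm by 85 mm) begins 54 mm behind the grasp point. The pads swing forward as they close: fully open they stand 13 mm farther back than shut.
Start: joints at [-81.159, 17.578, 86.31, -0, 76.112, -4.211], TCP at [0.13, -0.56, 0.231] pointing down, gripper open.
Joint ranges: [-179.03, 179.03], [-60, 130.46], [8.19, 133.38], [-81.62, 261.62], [5.75, 156.47], [-153.77, 153.77]. Speed limits (degrees/s): [147.25, 147.25, 180, 180, 180, 180].

## Interface

Orientations are given as [roll, pitch, yaw] about the fixed x, y, z axes, in that order (R = Rz(yaw) Ry(pitch) Rx(roll)).
In Python, from bench import robot gives the robot as it stands.
- The arm moves only by the tool move_arm, never from a script. Its argument "rows" is a list of rows, each an object with "offset": the shift along the tool's x, y, z in m, a list of three; "delta_rot": the turn, a rotation vector about the tool's x, y, z in degrees, a list of three. A call has 1 to 12 rows; each row is the pose to reach, as a shift and turn from the pose commanded when the call began, along the tool's axes at that moment; what a row does not reach only later rows make up. A row lasts 1/12 s, in which the tool goes at most 41.7 mm and 7.16 degrees, less where a joint would pass 70% of its speed; a pose out of reach is approached as far as the arm can. A call with a gripper value outside its range is refused whole. "hand" is the closure, from 0 (fully open) to 1 (shut), set as the call begins (left out, the last holds). The fingers move at their own pace and stop on an object; "squeeze" is the grip in N (left out, the last holds). Time passes only in rows, so rows that repeat a pose let the fingers close. It gives the time, the measured TCP pose, the force and the opening at its end, in the units of the state.
- robot.get_state(): the state, without advancing time (a new reading comes with each control period).
- robot.grab_frame(name): name is "scene" or "top" or "wrist"; returns a dict with "frame" (384x512x3 uint8, red, green, blue), "depth" (384x512 float32, m along the optical axis (not along the pixel's ray), 0 where there is no reading), "fx", "fy", "cx", "cy" (pixels), "rvec" (rotation vector, rad) and "tvec" (3), from world to camera coordinates, as OpenCV has them. Camera axes: x right, y down, z forward; pixel columns grow to the right and rows downward; lengths in m; the calibration is good to about 2 mm. A picture is of the moment at which its call begins.
- robot.sign_off(): hands the job in, once; it reports no verdict.
The state is a dict: "time": time; "joint_pos": joint angles; "joint_velocities": joint speeds; "effort": joint torques, N m; "position": TCP position; "ee_rot": TCP orientation; "contact_force": force on the tool from outside, world axes, zero at the start; "torque": the same for the moment, N m; "width": finger opening in m.
Only numpy, scipy, OpenCV 4.12 (cv2) and the standard library are available. Lean on these libraries where they do the work, as an engineer would, in place of code of your own. Each camera call takes 0.05 s, during which the arm holds its last target.

## Working session

There is one attempt and no reset: what is moved stays moved. The work goes in short steps, Python scripts to look and compute and a tool call to move; the robot and the scene stay as the last step left them, time stands still between calls to the robot, and variables do not carry over. Pictures are saved under pics/ and viewed, and the job is handed in when it is done.

Besides the shell and the picture viewer there is one more tool, called as name(argument=value, ...), one argument or row to a line, values as JSON. move_arm: Moves the arm, as the interface text tells. Its arguments: {"type":"object","properties":{"rows":{"type":"array"},"hand":{"type":"number"},"squeeze":{"type":"number"}},"required":["rows"]}

```bash
ls; mkdir -p pics
cat > h.py <<'E'
import numpy as np, cv2
from bench import robot
from scipy.spatial.transform import Rotation as R
def grab(n,save=None):
    f=robot.grab_frame(n)
    if save: cv2.imwrite('pics/'+save+'.png',cv2.cvtColor(f['frame'],cv2.COLOR_RGB2BGR))
    f['R']=cv2.Rodrigues(np.array(f['rvec'],float))[0]; f['t']=np.array(f['tvec'],float).ravel()
    return f
def pts(f):
    d=f['depth'];v,u=np.mgrid[:d.shape[0],:d.shape[1]]
    p=np.stack([(u-f['cx'])/f['fx']*d,(v-f['cy'])/f['fy']*d,d],-1)
    w=(p-f['t'])@f['R']
    w[d==0]=np.nan
    return w
def ray(f,u,v,z):
    r=f['R'].T@np.array([(u-f['cx'])/f['fx'],(v-f['cy'])/f['fy'],1]); c=-f['R'].T@f['t']
    return c+r*(z-c[2])/r[2]
def proj(f,p):
    q=f['R']@np.array(p)+f['t']; return f['fx']*q[0]/q[2]+f['cx'],f['fy']*q[1]/q[2]+f['cy']
def st():
    s=robot.get_state(); return {k:np.round(s[k],4) for k in ('time','joint_pos','position','ee_rot','contact_force','torque','width')}
def toolvec(p):  # world displacement -> tool offset
    s=robot.get_state(); return R.from_euler('xyz',s['ee_rot'],degrees=True).inv().apply(p)
E
python3 - <<'E'
from h import *
print(st())
for n in('scene','top','wrist'):
    f=grab(n,n+'0'); print(n,f['fx'],f['cx'],f['cy'],-f['R'].T@f['t'])
E
```

```text
pics
{'time': np.float64(0.0), 'joint_pos': array([-8.11572e+01,  1.76211e+01,  8.63835e+01,  1.00000e-04,
        7.61092e+01, -4.21200e+00]), 'position': array([ 0.1297, -0.5595,  0.2304]), 'ee_rot': array([-1.798865e+02, -8.500000e-03,  1.305480e+01]), 'contact_force': array([-0.4969,  0.8506, -0.0492]), 'torque': array([-0.0306, -0.0606, -0.0591]), 'width': np.float64(0.0856)}
scene 467.5990636438291 254.23928997516222 188.80572137061873 [-0.10143717  0.71600561  0.88236244]
top 484.6151747926218 257.47061161559077 198.9594301369789 [ 0.40253716 -0.02372559  1.34539873]
wrist 307.03939911121125 257.78536985827844 195.09027583967006 [ 0.20260958 -0.54351334  0.37278215]
```

View pics/scene0.png

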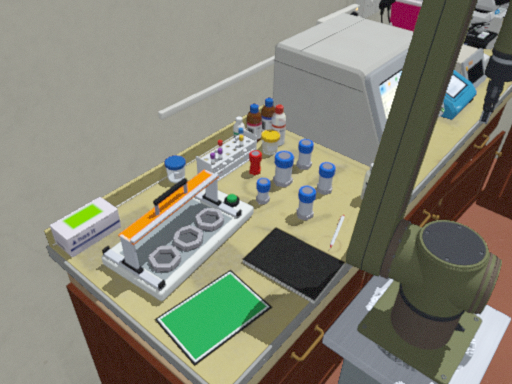

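View pics/top0.png

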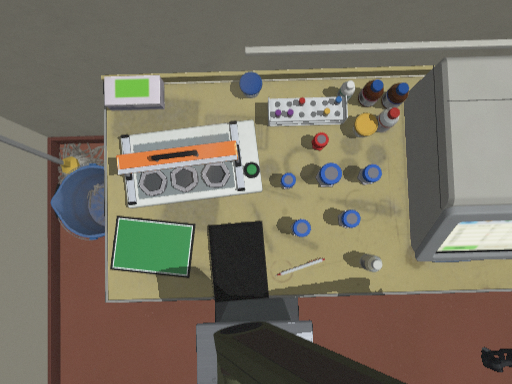

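View pics/wrist0.png

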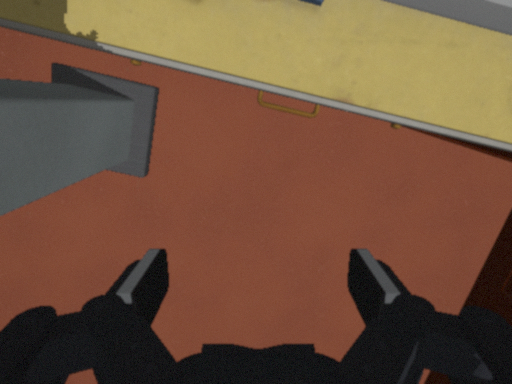

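```bash
cat >> h.py <<'E'
def blobs(f,mask,amin=30):
    n,l,s,c=cv2.connectedComponentsWithStats(mask.astype(np.uint8))
    return [(l==i,s[i],c[i]) for i in range(1,n) if s[i,4]>=amin]
def hsv(f): return cv2.cvtColor(f['frame'],cv2.COLOR_RGB2HSV)
E
python3 - <<'E'
from h import *
f=grab('top'); h=hsv(f); w=pts(f)
H,S,V=h[...,0],h[...,1],h[...,2]
def rep(name,m,amin=30):
    for b,s,c in blobs(f,m,amin):
        z=np.nanpercentile(w[b][:,2],80); 
        zz=w[b][:,2]; top=b&(np.abs(w[...,2]-z)<0.012)
        (cx,cy),r=cv2.minEnclosingCircle(np.argwhere(top)[:,::-1].astype(np.float32))
        p=ray(f,cx,cy,z)
        e=ray(f,cx+r,cy,z); print(name,c.round(),s[4],'z',z.round(3),'c',p.round(4)[:2],'diam',round(2*np.hypot(*(e-p)[:2]),4))
rep('blue',(H>105)&(H<125)&(S>120)&(V>60))
rep('red',((H<6)|(H>174))&(S>150)&(V>80)&(w[...,2]>0.02))
rep('yellow',(H>20)&(H<30)&(S>180)&(w[...,2]>0.03))
rep('green',(H>50)&(H<80)&(S>120))
rep('orange',(H>6)&(H<18)&(S>180)&(w[...,2]>0.1))
for n in [(372,263),(252,170),(160,160),(372,250),(330,174),(302,228)]:
    print(n,w[n[1],n[0]].round(3))
# mat
m=(H>50)&(H<80)&(S>120)&(w[...,2]<0.02)
b=max(blobs(f,m),key=lambda x:x[1][4])[0]
c=cv2.findContours(b.astype(np.uint8),0,2)[0]; c=max(c,key=cv2.contourArea)
r=cv2.minAreaRect(np.array([ray(f,*p[0],0.003)[:2] for p in c],np.float32)*1000);print('mat',r)
im=cv2.resize(cv2.cvtColor(f['frame'],cv2.COLOR_RGB2BGR)[60:230,100:420],None,fx=2.5,fy=2.5,interpolation=cv2.INTER_CUBIC);cv2.imwrite('pics/crop1.png',im)
E
```

```text
blue [251.  83.] 364 z 0.066 c [ 0.7984 -0.0123] diam 0.0591
blue [377.  85.] 107 z 0.132 c [ 0.7628 -0.3329] diam 0.0299
blue [402.  89.] 112 z 0.131 c [ 0.754  -0.3981] diam 0.0291
blue [330. 174.] 231 z 0.098 c [ 0.5459 -0.2119] diam 0.056
blue [371. 173.] 158 z 0.089 c [ 0.5442 -0.3214] diam 0.0472
blue [288. 180.] 101 z 0.072 c [ 0.5345 -0.1035] diam 0.0375
blue [350. 218.] 153 z 0.09 c [ 0.4276 -0.2614] diam 0.046
blue [301. 228.] 135 z 0.09 c [ 0.4073 -0.1327] diam 0.0452
red [394. 112.] 77 z 0.142 c [ 0.6902 -0.371 ] diam 0.0254
red [320. 140.] 94 z 0.071 c [ 0.6391 -0.1938] diam 0.0384
green [251. 169.] 85 z 0.06 c [ 0.5666 -0.0067] diam 0.0278
green [152. 246.] 3280 z 0.005 c [0.3668 0.273 ] diam 0.233
(372, 263) [ 0.313 -0.305  0.117]
(252, 170) [ 0.564 -0.009  0.059]
(160, 160) [0.586 0.22  0.141]
(372, 250) [ 0.34  -0.333  0.001]
(330, 174) [ 0.543 -0.211  0.097]
(302, 228) [ 0.406 -0.134  0.089]
mat ((367.3567199707031, 272.7877197265625), (198.94842529296875, 127.02362060546875), 82.28634643554688)
```

View pics/crop1.png

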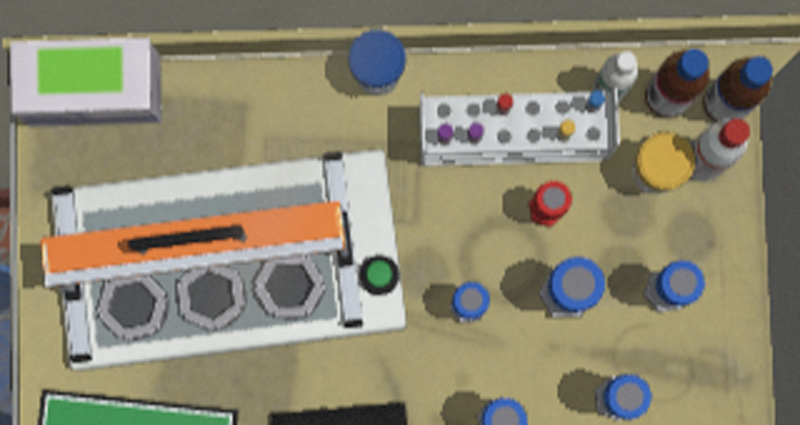

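Run:
```python
from h import *
f=grab('top'); h=hsv(f); w=pts(f); H,S,V=h[...,0],h[...,1],h[...,2]
z=w[...,2]
m=(H<22)&(S>150)&(z>0.12)&(w[...,1]>-.05)&(w[...,0]<.75)
q=w[m];print(np.percentile(q[:,2],[5,50,95]))
m2=(np.abs(z-0.144)<0.008)&(w[...,1]>-.05)&(w[...,0]<.75)
# include bar
m3=(z>0.13)&(w[...,1]>-.05)&(w[...,0]<.72)
b=max(blobs(f,m3),key=lambda x:x[1][4])[0]
r=cv2.minAreaRect(w[b][:,:2].astype(np.float32)*1000);print('roof',r)
m4=(z>0.165)&(w[...,1]>-.05)&(w[...,0]<.72)&(w[...,0]>.4)
print('bar z',np.nanmedian(z[m4]),m4.sum(), cv2.minAreaRect(w[m4][:,:2].astype(np.float32)*1000))
# housing
m5=(np.abs(z-0.036)<0.006)&(w[...,0]>.4)&(w[...,1]>-.08)&(w[...,0]<.75)
b=max(blobs(f,m5),key=lambda x:x[1][4])[0]
g=w[...,0]>.4
m6=(z>0.028)&(z<.2)&(w[...,1]>-.07)&(w[...,1]<.36)&(w[...,0]>.44)&(w[...,0]<.73)
b=max(blobs(f,m6),key=lambda x:x[1][4])[0]
for zz in [m5&b]:
    r=cv2.minAreaRect(w[zz][:,:2].astype(np.float32)*1000);print('housing',r,zz.sum())
# hub rims
m7=(np.abs(z-0.054)<0.004)&b
for bb,s,c in blobs(f,m7,30): print(s,c,w[bb][:,:2].min(0),w[bb][:,:2].max(0))
s=grab('scene','scene1')
```

```text
[0.13594741 0.14006872 0.14474838]
roof ((123.62675476074219, 11.660690307617188), (116.08026885986328, 142.9748077392578), 9.312655448913574)
bar z 0.18172716302508635 243 ((593.5010986328125, 178.31808471679688), (13.034689903259277, 111.87120056152344), 5.120169162750244)
housing ((592.56103515625, 157.86480712890625), (200.2738800048828, 369.0578918457031), 5.59794282913208) 5391
[235 152   6  14  41] [238.12195122 160.7804878 ] [0.5790472  0.02251025] [0.61470956 0.03633649]
[202 162  28  25 256] [215.78515625 174.484375  ] [0.52434376 0.0528468 ] [0.58983119 0.12575685]
[247 163  12  12  45] [251.97777778 168.15555556] [ 0.55426239 -0.02481507] [0.5843224  0.00448131]
[171 166  27  26 244] [183.95081967 177.95081967] [0.51380426 0.13873747] [0.58112736 0.20864082]
[139 170  28  25 252] [152.62698413 181.82936508] [0.50808087 0.22165082] [0.57290855 0.29475254]
```

```bash
cat >> h.py <<'E'
def tgt(*ps,yaw=None):
    s=robot.get_state(); y0=s['ee_rot'][2]; r=np.deg2rad(y0)
    T=np.array([[np.cos(r),np.sin(r),0],[np.sin(r),-np.cos(r),0],[0,0,-1]])
    print('pos',np.round(s['position'],4),'yaw',round(y0,2),'rot',np.round(s['ee_rot'],2),'F',np.round(s['contact_force'],1),'w',round(s['width'],4),'t',round(s['time'],1))
    for p in ps: print(p,'->',np.round(T.T@(np.array(p)-s['position']),4), 'dz' if yaw is not None else '', (y0-yaw) if yaw is not None else '')
MO=np.array([0.5508,0.1739]); MY=np.deg2rad(5.6)
def mill(x,y): return MO+np.array([[np.cos(MY),-np.sin(MY)],[np.sin(MY),np.cos(MY)]])@np.array([x,y])
E
python3 - <<'E'
from h import *
b=mill(.015,0)
tgt((.40,-.25,.26),(*b,.26),yaw=5.6)
print(b)
E
```

```text
pos [ 0.1298 -0.56    0.231 ] yaw 13.05 rot [-179.96   -0.     13.05] F [-1.1  0.3  0.4] w 0.0852 t 0.3
(0.4, -0.25, 0.26) -> [ 0.3332 -0.2409 -0.029 ] dz 7.451035215482159
(np.float64(0.5657284109997274), np.float64(0.17536374349638725), 0.26) -> [ 0.5907 -0.6179 -0.029 ] dz 7.451035215482159
[0.56572841 0.17536374]
```

move_arm(
  rows=[
    {"offset": [0.333, -0.241, -0.029], "delta_rot": [0, 0, 7.45]},
    {"offset": [0.333, -0.241, -0.029], "delta_rot": [0, 0, 7.45]},
    {"offset": [0.333, -0.241, -0.029], "delta_rot": [0, 0, 7.45]},
    {"offset": [0.333, -0.241, -0.029], "delta_rot": [0, 0, 7.45]},
    {"offset": [0.333, -0.241, -0.029], "delta_rot": [0, 0, 7.45]},
    {"offset": [0.333, -0.241, -0.029], "delta_rot": [0, 0, 7.45]},
    {"offset": [0.333, -0.241, -0.029], "delta_rot": [0, 0, 7.45]},
    {"offset": [0.333, -0.241, -0.029], "delta_rot": [0, 0, 7.45]},
    {"offset": [0.333, -0.241, -0.029], "delta_rot": [0, 0, 7.45]},
    {"offset": [0.333, -0.241, -0.029], "delta_rot": [0, 0, 7.45]},
    {"offset": [0.333, -0.241, -0.029], "delta_rot": [0, 0, 7.45]},
    {"offset": [0.333, -0.241, -0.029], "delta_rot": [0, 0, 7.45]},
  ],
  hand=1,
  squeeze=40,
)

```text
time: 1.3
position: [0.401, -0.2486, 0.2605]
ee_rot: [180.0, -0.0, 5.9]
contact_force: [0.6, -0.2, 0.7]
width: -0.0002
```

Run:
```python
from h import *
tgt((*mill(.010,0),.26),yaw=5.6)
```

```text
pos [ 0.401  -0.2486  0.2605] yaw 5.88 rot [ 1.7997e+02 -2.0000e-02  5.8800e+00] F [ 0.6 -0.2  0.7] w -0.0002 t 1.3
(np.float64(0.5607522739998183), np.float64(0.1748758289975915), 0.26) -> [ 0.2023 -0.4049  0.0005] dz 0.2810024677567178
```

move_arm(
  rows=[
    {"offset": [0.202, -0.405, 0]},
    {"offset": [0.202, -0.405, 0]},
    {"offset": [0.202, -0.405, 0]},
    {"offset": [0.202, -0.405, 0]},
    {"offset": [0.202, -0.405, 0]},
    {"offset": [0.202, -0.405, 0]},
    {"offset": [0.202, -0.405, 0]},
    {"offset": [0.202, -0.405, 0]},
    {"offset": [0.202, -0.405, 0]},
    {"offset": [0.202, -0.405, 0]},
    {"offset": [0.202, -0.405, 0]},
    {"offset": [0.202, -0.405, 0]},
  ],
)

```text
schema error: expected keys offset, delta_rot
```

Run:
```python
from h import *
grab('wrist','w2')
tgt((*mill(.010,0),.162),yaw=5.6)
```

```text
pos [ 0.4    -0.2497  0.2603] yaw 5.76 rot [1.7997e+02 3.0000e-02 5.7600e+00] F [-0.1 -0.1 -0.4] w 0.0 t 1.4
(np.float64(0.5607522739998183), np.float64(0.1748758289975915), 0.162) -> [ 0.2025 -0.4063  0.0983] dz 0.1558430497077934
```

View pics/w2.png

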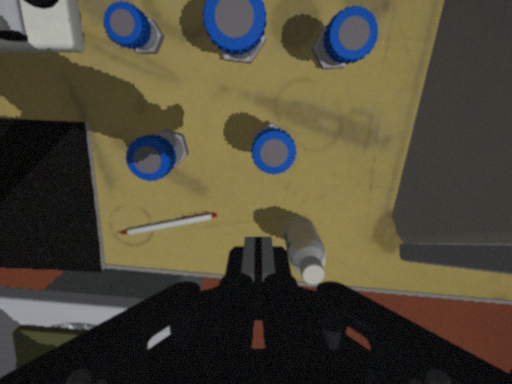

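move_arm(
  rows=[
    {"offset": [0.203, -0.406, 0], "delta_rot": [0, 0, 0]},
    {"offset": [0.203, -0.406, 0], "delta_rot": [0, 0, 0]},
    {"offset": [0.203, -0.406, 0], "delta_rot": [0, 0, 0]},
    {"offset": [0.203, -0.406, 0], "delta_rot": [0, 0, 0]},
    {"offset": [0.203, -0.406, 0], "delta_rot": [0, 0, 0]},
    {"offset": [0.203, -0.406, 0], "delta_rot": [0, 0, 0]},
    {"offset": [0.203, -0.406, 0], "delta_rot": [0, 0, 0]},
    {"offset": [0.203, -0.406, 0], "delta_rot": [0, 0, 0]},
    {"offset": [0.203, -0.406, 0], "delta_rot": [0, 0, 0]},
    {"offset": [0.203, -0.406, 0], "delta_rot": [0, 0, 0]},
    {"offset": [0.203, -0.406, 0], "delta_rot": [0, 0, 0]},
    {"offset": [0.203, -0.406, 0], "delta_rot": [0, 0, 0]},
  ],
)

```text
time: 2.35
position: [0.5652, 0.1779, 0.2597]
ee_rot: [-179.8, -0.1, 5.7]
contact_force: [0.9, -1.5, 0.2]
width: 0.0003
```

Run:
```python
from h import *
grab('wrist','w3')
tgt((*mill(.010,0),.162),yaw=5.6)
```

```text
pos [0.5637 0.1748 0.2595] yaw 5.7 rot [-1.7999e+02  1.0000e-02  5.7000e+00] F [ 0.1 -0.7  0.2] w -0.0 t 2.4
(np.float64(0.5607522739998183), np.float64(0.1748758289975915), 0.162) -> [-0.0029 -0.0004  0.0975] dz 0.10152230276821061
```

View pics/w3.png

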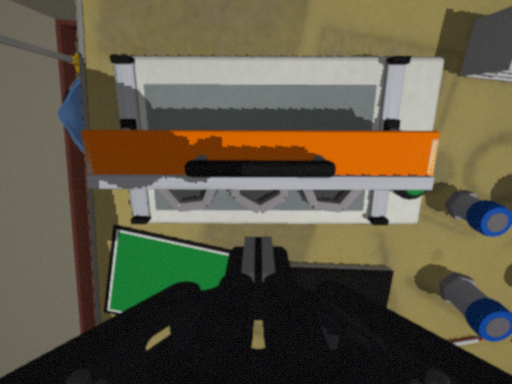

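move_arm(
  rows=[
    {"offset": [-0.003, 0, 0.04], "delta_rot": [0, 0, 0.1]},
    {"offset": [-0.003, 0, 0.07], "delta_rot": [0, 0, 0.1]},
    {"offset": [-0.003, 0, 0.097], "delta_rot": [0, 0, 0.1]},
    {"offset": [-0.003, 0, 0.097], "delta_rot": [0, 0, 0.1]},
    {"offset": [0.01, 0, 0.097], "delta_rot": [0, 0, 0.1]},
    {"offset": [0.018, 0, 0.097], "delta_rot": [0, 0, 0.1]},
    {"offset": [0.026, 0, 0.097], "delta_rot": [0, 0, 0.1]},
    {"offset": [0.034, 0, 0.097], "delta_rot": [0, 0, 0.1]},
    {"offset": [0.042, 0, 0.097], "delta_rot": [0, 0, 0.1]},
    {"offset": [0.046, 0, 0.097], "delta_rot": [0, 0, 0.1]},
    {"offset": [0.05, 0, 0.097], "delta_rot": [0, 0, 0.1]},
    {"offset": [0.052, 0, 0.097], "delta_rot": [0, 0, 0.1]},
  ],
)

```text
time: 3.4
position: [0.6149, 0.1788, 0.1638]
ee_rot: [-180.0, -0.1, 5.5]
contact_force: [-3.2, -2.8, 0.5]
width: -0.0
```

move_arm(
  rows=[
    {"offset": [0.002, 0, 0], "delta_rot": [0, 0, 0]},
    {"offset": [0.004, 0, 0], "delta_rot": [0, 0, 0]},
    {"offset": [0.005, 0, 0], "delta_rot": [0, 0, 0]},
  ],
)

```text
time: 3.65
position: [0.6192, 0.1795, 0.1637]
ee_rot: [-180.0, -0.0, 5.5]
contact_force: [-2.4, -1.7, 2.5]
width: 0.0004
```

```bash
cat > guard.py <<'E'
from h import *
f=grab('top','g%d'%int(robot.get_state()['time']*10)); w=pts(f); z=w[...,2]
m=(np.abs(z-.14)<.012)&(w[...,1]>0)&(w[...,1]<.36)&(w[...,0]>.4)&(w[...,0]<.72)
h=hsv(f); m&=(h[...,0]<22)&(h[...,1]>130)
r=cv2.minAreaRect(w[m][:,:2].astype(np.float32)*1000);print(r)
d=np.array(r[0])/1000-MO; print('guard mill', d@[np.cos(MY),np.sin(MY)], d@[-np.sin(MY),np.cos(MY)])
E
python3 guard.py; python3 -c "from h import *;tgt()"
```

```text
((645.6129150390625, 171.19223022460938), (47.614471435546875, 279.5329284667969), 2.7157819271087646)
guard mill 0.09409617889246166 -0.011946965857440978
pos [0.6194 0.1796 0.1636] yaw 5.52 rot [-1.7998e+02 -5.0000e-02  5.5200e+00] F [-1.4 -2.1  0.9] w -0.0001 t 3.7
```

move_arm(
  rows=[
    {"offset": [0.003, 0, 0], "delta_rot": [0, 0, 0]},
    {"offset": [0.006, 0, 0], "delta_rot": [0, 0, 0]},
    {"offset": [0.009, 0, 0], "delta_rot": [0, 0, 0]},
    {"offset": [0.011, 0, 0], "delta_rot": [0, 0, 0]},
  ],
)

```text
time: 4.03
position: [0.6305, 0.1807, 0.1635]
ee_rot: [-180.0, -0.0, 5.5]
contact_force: [-3.1, 0.2, 2.2]
width: -0.0001
```

move_arm(
  rows=[
    {"offset": [0.002, 0, 0], "delta_rot": [0, 0, 0]},
    {"offset": [0.004, 0, 0], "delta_rot": [0, 0, 0]},
  ],
)

```text
time: 4.2
position: [0.6319, 0.1809, 0.1633]
ee_rot: [-180.0, 0.3, 5.5]
contact_force: [-11.6, -0.9, 9.8]
width: 0.0004
```

move_arm(
  rows=[
    {"offset": [-0.012, 0, 0], "delta_rot": [0, 0, 0]},
    {"offset": [-0.012, 0, -0.04], "delta_rot": [0, 0, 0]},
    {"offset": [-0.02, 0, -0.08], "delta_rot": [0, 0, 0]},
    {"offset": [-0.04, 0.03, -0.1], "delta_rot": [0, 0, 0]},
    {"offset": [-0.24, 0.29, -0.12], "delta_rot": [0, 0, 0]},
    {"offset": [-0.24, 0.29, -0.12], "delta_rot": [0, 0, 0]},
    {"offset": [-0.24, 0.29, -0.12], "delta_rot": [0, 0, 0]},
    {"offset": [-0.24, 0.29, -0.12], "delta_rot": [0, 0, 0]},
    {"offset": [-0.24, 0.29, -0.12], "delta_rot": [0, 0, 0]},
    {"offset": [-0.24, 0.29, -0.12], "delta_rot": [0, 0, 0]},
    {"offset": [-0.24, 0.29, -0.12], "delta_rot": [0, 0, 0]},
    {"offset": [-0.24, 0.29, -0.12], "delta_rot": [0, 0, 0]},
  ],
  hand=0,
)

```text
time: 5.2
position: [0.4227, -0.1331, 0.284]
ee_rot: [179.9, -0.2, 5.5]
contact_force: [2.0, -0.3, 0.3]
width: 0.0855
```

Run:
```python
from h import *
tgt()
f=grab('top','t4');w=pts(f);z=w[...,2]
grab('wrist','w4')
m6=(w[...,1]>-.07)&(w[...,1]<.36)&(w[...,0]>.44)&(w[...,0]<.73)
m5=(np.abs(z-0.036)<0.006)&m6
print('housing',cv2.minAreaRect(w[m5][:,:2].astype(np.float32)*1000))
m4=(z>0.165)&m6
print('bar',cv2.minAreaRect(w[m4][:,:2].astype(np.float32)*1000))
for bb,s,c in blobs(f,(np.abs(z-0.054)<0.005)&m6,100):
    c=max(cv2.findContours(bb.astype(np.uint8),0,1)[0],key=cv2.contourArea)
    (cx,cy),r=cv2.minEnclosingCircle(c); p=ray(f,cx,cy,.054); e=ray(f,cx+r,cy,.054)
    M=cv2.moments(cv2.convexHull(c)); q=ray(f,M['m10']/M['m00'],M['m01']/M['m00'],.054)
    print('hub',s[4],cx,cy,p.round(4),q.round(4),np.linalg.norm(e-p)*2)
for y in(.085,0,-.085): print(mill(0,y))
```

```text
pos [ 0.4227 -0.1331  0.284 ] yaw 5.5 rot [179.88  -0.18   5.5 ] F [ 2.  -0.3  0.3] w 0.0855 t 5.2
housing ((594.89892578125, 131.89889526367188), (199.744384765625, 421.9245300292969), 5.66188383102417)
bar ((649.7930908203125, 183.03482055664062), (13.432781219482422, 110.13125610351562), 5.2102813720703125)
hub 291 215.223876953125 173.28607177734375 [0.5589 0.09   0.054 ] [0.5587 0.0895 0.054 ] 0.074883702573476
hub 279 184.21865844726562 177.48886108398438 [0.55   0.1733 0.054 ] [0.5504 0.1737 0.054 ] 0.07485326524177563
hub 289 152.603515625 181.203125 [0.5424 0.2582 0.054 ] [0.5422 0.2584 0.054 ] 0.07528301870249605
[0.54250545 0.25849433]
[0.5508 0.1739]
[0.55909455 0.08930567]
```

View pics/t4.png

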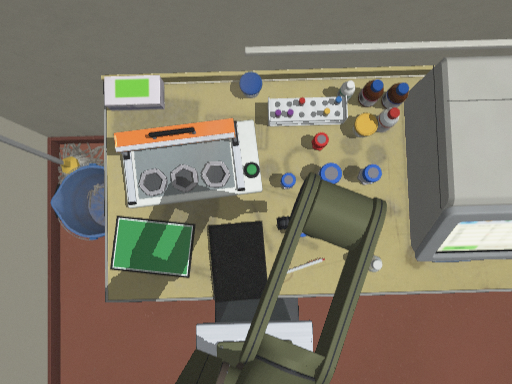

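View pics/w4.png

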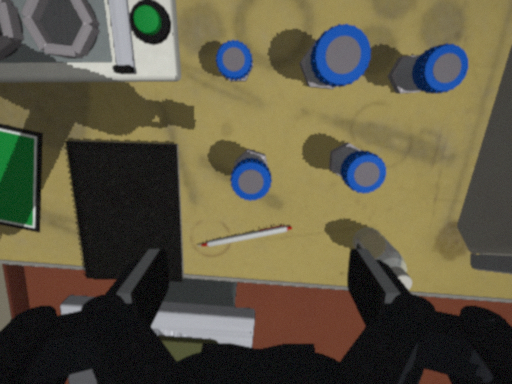

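```bash
cat > lids.py <<'E'
from h import *
import sys
def lids(n):
    f=grab(n); h=hsv(f); w=pts(f); H,S,V=h[...,0],h[...,1],h[...,2]; out=[]
    m=(H>105)&(H<125)&(S>120)&(V>40)
    m=cv2.morphologyEx(m.astype(np.uint8),cv2.MORPH_OPEN,np.ones((3,3)))
    for b,s,c in blobs(f,m,60):
        if s[0]<2 or s[1]<2 or s[0]+s[2]>510 : continue
        cont=max(cv2.findContours(b.astype(np.uint8),0,2)[0],key=cv2.contourArea); full=np.zeros(b.shape,np.uint8); cv2.drawContours(full,[cont],-1,1,-1); full=full>0
        z=np.nanpercentile(w[full][:,2],70); t=full&(np.abs(w[...,2]-z)<.006)
        q=w[t]; 
        if len(q)<30: continue
        r=np.linalg.norm(q[:,:2]-q[:,:2].mean(0),axis=1)
        (cx,cy),rr=cv2.minEnclosingCircle((q[:,:2]*1000).astype(np.float32))
        print(n,c.round(),'z',round(z,4),'mean',q[:,:2].mean(0).round(4),'circ',round(cx/1000,4),round(cy/1000,4),'d',round(2*rr,1),'area-d',round(2000*np.sqrt(2)*np.sqrt((r**2).mean()),1))
for n in sys.argv[1:]: lids(n)
E
python3 lids.py top wrist; python3 -c "from h import *;tgt((.407,-.133,.12),(.407,-.133,.056))"
```

```text
top [251.  83.] z 0.0658 mean [ 0.7989 -0.0132] circ 0.7998 -0.0123 d 58.5 area-d 56.7
top [377.  86.] z 0.1307 mean [ 0.7651 -0.3343] circ 0.7649 -0.3349 d 27.4 area-d 27.2
top [402.  89.] z 0.1308 mean [ 0.7553 -0.3999] circ 0.7559 -0.3999 d 27.9 area-d 27.5
top [331. 172.] z 0.0975 mean [ 0.5495 -0.2149] circ 0.547 -0.213 d 55.6 area-d 64.2
top [368. 175.] z 0.0876 mean [ 0.5423 -0.3125] circ 0.5442 -0.3207 d 43.5 area-d 43.2
wrist [344.  61.] z 0.0964 mean [ 0.5454 -0.2114] circ 0.5452 -0.2123 d 57.6 area-d 55.7
wrist [239.  65.] z 0.0705 mean [ 0.5343 -0.1032] circ 0.534 -0.1032 d 39.1 area-d 37.7
wrist [442.  73.] z 0.0881 mean [ 0.5445 -0.3206] circ 0.5448 -0.3222 d 48.3 area-d 46.1
wrist [366. 174.] z 0.0881 mean [ 0.4283 -0.2606] circ 0.428 -0.2614 d 46.9 area-d 45.6
wrist [255. 181.] z 0.0883 mean [ 0.408  -0.1326] circ 0.4077 -0.1329 d 46.0 area-d 45.0
pos [ 0.4236 -0.1322  0.2839] yaw 5.31 rot [ 1.7996e+02 -1.7000e-01  5.3100e+00] F [1.1 0.2 0.1] w 0.0852 t 5.4
(0.407, -0.133, 0.12) -> [-0.0166 -0.0007  0.1639]  
(0.407, -0.133, 0.056) -> [-0.0166 -0.0007  0.2279]
```

move_arm(
  rows=[
    {"offset": [-0.0156, -0.0005, 0.04], "delta_rot": [0, 0, 0]},
    {"offset": [-0.0156, -0.0005, 0.08], "delta_rot": [0, 0, 0]},
    {"offset": [-0.0156, -0.0005, 0.12], "delta_rot": [0, 0, 0]},
    {"offset": [-0.0156, -0.0005, 0.16], "delta_rot": [0, 0, 0]},
    {"offset": [-0.0156, -0.0005, 0.2], "delta_rot": [0, 0, 0]},
    {"offset": [-0.0156, -0.0005, 0.228], "delta_rot": [0, 0, 0]},
    {"offset": [-0.0156, -0.0005, 0.228], "delta_rot": [0, 0, 0]},
  ],
)

```text
time: 5.98
position: [0.4048, -0.1293, 0.0507]
ee_rot: [-179.7, 0.5, 5.6]
contact_force: [-0.4, 1.2, 0.3]
width: 0.0853
```

move_arm(
  rows=[
    {"offset": [0, 0, 0], "delta_rot": [0, 0, 0]},
    {"offset": [0, 0, 0], "delta_rot": [0, 0, 0]},
    {"offset": [0, 0, 0], "delta_rot": [0, 0, 0]},
    {"offset": [0, 0, 0], "delta_rot": [0, 0, 0]},
    {"offset": [0, 0, 0], "delta_rot": [0, 0, 0]},
    {"offset": [0, 0, 0], "delta_rot": [0, 0, 0]},
    {"offset": [0, 0, 0], "delta_rot": [0, 0, 0]},
  ],
  hand=1,
  squeeze=60,
)

```text
time: 6.57
position: [0.4094, -0.1325, 0.0575]
ee_rot: [179.9, -0.3, 5.5]
contact_force: [0.8, 2.0, 6.6]
width: 0.0446
```

Run:
```python
from h import *
tgt((.408,-.1327,.22),(*mill(0,.085),.22),(*mill(0,.085),.114))
```

```text
pos [ 0.4094 -0.1325  0.0575] yaw 5.47 rot [179.88  -0.31   5.47] F [0.8 2.  6.6] w 0.0446 t 6.6
(0.408, -0.1327, 0.22) -> [-1.500e-03  1.000e-04 -1.625e-01]  
(np.float64(0.5425054535204723), np.float64(0.25849432899845565), 0.22) -> [ 0.1698 -0.3765 -0.1625]  
(np.float64(0.5425054535204723), np.float64(0.25849432899845565), 0.114) -> [ 0.1698 -0.3765 -0.0565]
```

move_arm(
  rows=[
    {"offset": [0, 0, -0.03], "delta_rot": [0, 0, 0]},
    {"offset": [0, 0, -0.07], "delta_rot": [0, 0, 0]},
    {"offset": [0, 0, -0.11], "delta_rot": [0, 0, 0]},
    {"offset": [0.015, -0.034, -0.13], "delta_rot": [0, 0, 0]},
    {"offset": [0.03, -0.068, -0.13], "delta_rot": [0, 0, 0]},
    {"offset": [0.045, -0.103, -0.13], "delta_rot": [0, 0, 0]},
    {"offset": [0.06, -0.137, -0.13], "delta_rot": [0, 0, 0]},
    {"offset": [0.077, -0.171, -0.13], "delta_rot": [0, 0, 0]},
    {"offset": [0.092, -0.205, -0.13], "delta_rot": [0, 0, 0]},
    {"offset": [0.108, -0.24, -0.13], "delta_rot": [0, 0, 0]},
    {"offset": [0.123, -0.274, -0.13], "delta_rot": [0, 0, 0]},
    {"offset": [0.139, -0.308, -0.13], "delta_rot": [0, 0, 0]},
  ],
)

```text
time: 7.57
position: [0.516, 0.1898, 0.1866]
ee_rot: [-180.0, -0.1, 5.5]
contact_force: [1.0, -1.3, -2.5]
width: 0.0445
```

Run:
```python
from h import *
grab('wrist','w5')
tgt((*mill(0,.085),.19),(*mill(0,.085),.125))
```

```text
pos [0.52   0.1969 0.187 ] yaw 5.6 rot [-179.58   -0.44    5.6 ] F [ 3.4  5.6 -1.3] w 0.0441 t 7.6
(np.float64(0.5425054535204723), np.float64(0.25849432899845565), 0.19) -> [ 0.0284 -0.0591 -0.003 ]  
(np.float64(0.5425054535204723), np.float64(0.25849432899845565), 0.125) -> [ 0.0284 -0.0591  0.062 ]
```

View pics/w5.png

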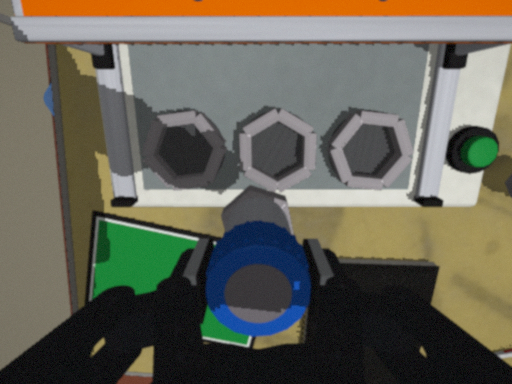

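```bash
cat > hub.py <<'E'
from h import *
f=grab('wrist'); w=pts(f); z=w[...,2]
for i,y in enumerate((.085,0,-.085)):
    c=mill(0,y); d=w[...,:2]-c; r=np.hypot(d[...,0],d[...,1]); a=np.arctan2(d[...,1],d[...,0])
    rim=(r<.042)&(np.abs(z-.054)<.004)
    q=d[rim]; print('station',i+1,'rim pts',rim.sum(),'minAreaRect',[np.round(v,1) for v in cv2.minAreaRect((q*1000).astype(np.float32))])
    # inner radius per angle
    A=np.rad2deg(a[rim]);Rr=r[rim]; prof=[];
    for k in range(-180,180,6):
        s=(A>=k)&(A<k+6); prof.append(np.percentile(Rr[s],6) if s.sum()>3 else np.nan)
    prof=np.array(prof); t=np.deg2rad(np.arange(-180,180,6)+3); ok=~np.isnan(prof)
    X=np.c_[np.ones(ok.sum()),np.cos(t[ok]),np.sin(t[ok]),np.cos(6*t[ok]),np.sin(6*t[ok])]
    co=np.linalg.lstsq(X,prof[ok],rcond=None)[0]
    print('  r0',co[0].round(4),'off',co[1:3].round(4),'amp',np.hypot(*co[3:]).round(4),'corner phase world deg',(np.rad2deg(np.arctan2(co[4],co[3]))/6).round(1),'in tool frame(mod60)', ok.sum())
E
python3 hub.py
python3 - <<'E'
from h import *
import cv2
im=cv2.imread('pics/w5.png')[100:240,120:430]; cv2.imwrite('pics/w5c.png',cv2.resize(im,None,fx=2.5,fy=2.5,interpolation=cv2.INTER_CUBIC))
E
```

```text
station 1 rim pts 2632 minAreaRect [array([-1.3,  1.2]), array([68.8, 75.2]), np.float64(72.8)]
  r0 0.0253 off [-0.0013  0.001 ] amp 0.0014 corner phase world deg -17.4 in tool frame(mod60) 60
station 2 rim pts 2576 minAreaRect [array([-1.4,  1.1]), array([74.9, 68.5]), np.float64(5.1)]
  r0 0.0252 off [-0.0013  0.0016] amp 0.0013 corner phase world deg 5.9 in tool frame(mod60) 60
station 3 rim pts 2716 minAreaRect [array([-1.8,  1.5]), array([74.8, 69.2]), np.float64(29.3)]
  r0 0.0253 off [-0.0016  0.002 ] amp 0.0012 corner phase world deg 29.5 in tool frame(mod60) 60
```

View pics/w5c.png

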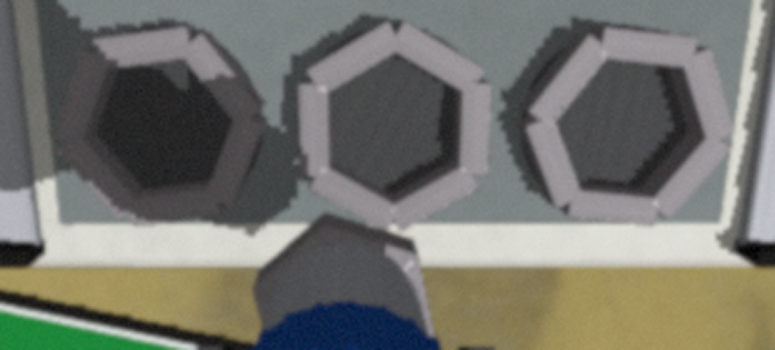

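```bash
cat > foot.py <<'E'
from h import *
import sys
zg=float(sys.argv[1]) # TCP height above pot bottom
f=grab('wrist'); w=pts(f); s=robot.get_state(); p=s['position']; yaw=s['ee_rot'][2]
zf=p[2]-zg+.014
m=(np.abs(w[...,2]-zf)<.008); d=w[...,:2]-p[:2]; r=np.hypot(d[...,0],d[...,1]); m&=(r<.04)
a=(np.rad2deg(np.arctan2(d[...,1],d[...,0]))-yaw+180)%360-180
print('pts',m.sum(),'z med',np.median(w[m][:,2]),zf)
for k in range(-90,90,6):
    q=m&(a>=k)&(a<k+6)
    if q.sum()>4: print(k+3,(np.percentile(r[q],97)*1000).round(1),q.sum(),end=' | ')
E
python3 foot.py 0.0575
```

```text
pts 917 z med 0.14288704447588219 0.14282941243757913
-87 18.7 8 | -81 19.0 7 | -75 18.6 9 | -69 19.2 12 | -63 19.5 13 | -57 20.1 19 | -51 21.3 26 | -45 22.2 38 | -39 21.8 38 | -33 21.0 35 | -27 20.5 33 | -21 20.0 30 | -15 20.1 31 | -9 20.4 33 | -3 21.0 33 | 3 21.8 36 | 9 22.9 42 | 15 24.4 54 | 21 24.7 48 | 27 24.1 44 | 33 23.4 34 | 39 23.1 33 | 45 23.1 27 | 51 23.4 28 | 57 24.0 29 | 63 24.9 27 | 69 26.1 36 | 75 27.2 36 | 81 26.6 24 | 87 25.7 17 |
```

Run:
```python
from h import *
tgt((*mill(0,.085),.125),(*mill(0,.085),.0975))
```

```text
pos [0.5171 0.1906 0.1863] yaw 5.72 rot [-1.7995e+02 -1.6000e-01  5.7200e+00] F [-0.6 -0.8 -1.8] w 0.0444 t 7.7
(np.float64(0.5425054535204723), np.float64(0.25849432899845565), 0.125) -> [ 0.0321 -0.0651  0.0613]  
(np.float64(0.5425054535204723), np.float64(0.25849432899845565), 0.0975) -> [ 0.0321 -0.0651  0.0888]
```

move_arm(
  rows=[
    {"offset": [0.016, -0.032, 0], "delta_rot": [0, 0, -7]},
    {"offset": [0.032, -0.065, 0], "delta_rot": [0, 0, -14]},
    {"offset": [0.032, -0.065, 0.02], "delta_rot": [0, 0, -20.5]},
    {"offset": [0.032, -0.065, 0.04], "delta_rot": [0, 0, -20.5]},
    {"offset": [0.032, -0.065, 0.055], "delta_rot": [0, 0, -20.5]},
    {"offset": [0.032, -0.065, 0.061], "delta_rot": [0, 0, -20.5]},
    {"offset": [0.032, -0.065, 0.061], "delta_rot": [0, 0, -20.5]},
    {"offset": [0.032, -0.065, 0.061], "delta_rot": [0, 0, -20.5]},
  ],
)

```text
time: 8.38
position: [0.5417, 0.2548, 0.125]
ee_rot: [180.0, -0.0, 25.9]
contact_force: [0.3, -0.1, -3.2]
width: 0.0443
```

```bash
python3 - <<'E'
from h import *
grab('wrist','w6'); grab('scene','s6')
tgt((*mill(0,.085),.125),(*mill(0,.085),.0975))
E
python3 foot.py 0.0575
```

```text
pos [0.5426 0.2554 0.1258] yaw 25.96 rot [ 1.7998e+02 -1.4000e-01  2.5960e+01] F [ 0.9 -0.2 -1.6] w 0.0447 t 8.5
(np.float64(0.5425054535204723), np.float64(0.25849432899845565), 0.125) -> [ 0.0013 -0.0028  0.0008]  
(np.float64(0.5425054535204723), np.float64(0.25849432899845565), 0.0975) -> [ 0.0013 -0.0028  0.0283]  
pts 922 z med 0.08193493579651132 0.0823356639697292
-87 21.6 10 | -81 21.2 12 | -75 21.3 15 | -69 21.6 21 | -63 22.1 24 | -57 23.0 32 | -51 22.9 42 | -45 21.3 38 | -39 20.2 32 | -33 19.5 30 | -27 18.9 29 | -21 18.8 29 | -15 18.8 28 | -9 19.2 33 | -3 19.5 35 | 3 20.2 35 | 9 21.2 42 | 15 21.6 47 | 21 20.5 33 | 27 19.9 33 | 33 19.4 28 | 39 19.2 25 | 45 19.2 27 | 51 19.5 25 | 57 20.0 21 | 63 20.8 23 | 69 21.7 29 | 75 23.3 32 | 81 23.6 30 | 87 23.4 21 |
```

View pics/w6.png

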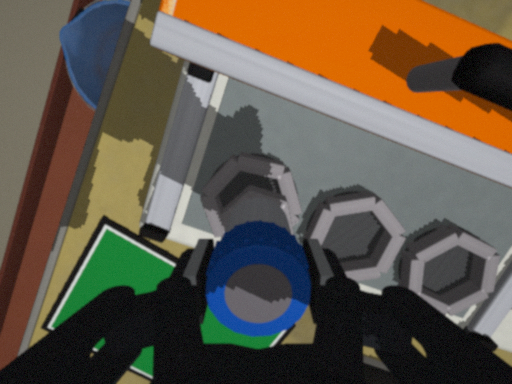

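move_arm(
  rows=[
    {"offset": [0.001, -0.003, 0], "delta_rot": [0, 0, 0]},
    {"offset": [0.001, -0.003, 0.005], "delta_rot": [0, 0, 0]},
    {"offset": [0.001, -0.003, 0.01], "delta_rot": [0, 0, 0]},
    {"offset": [0.001, -0.003, 0.014], "delta_rot": [0, 0, 0]},
    {"offset": [0.001, -0.003, 0.017], "delta_rot": [0, 0, 0]},
    {"offset": [0.001, -0.003, 0.017], "delta_rot": [0, 0, 0]},
  ],
)

```text
time: 9.03
position: [0.5435, 0.2602, 0.1104]
ee_rot: [180.0, -0.3, 26.0]
contact_force: [-1.9, 1.4, 16.3]
width: 0.0447
```

move_arm(
  rows=[
    {"offset": [0, 0.001, -0.001], "delta_rot": [0, 0, -4]},
    {"offset": [0, 0.001, -0.001], "delta_rot": [0, 0, -8]},
    {"offset": [0, 0.001, -0.001], "delta_rot": [0, 0, -8]},
  ],
)

```text
time: 9.28
position: [0.5431, 0.2593, 0.1106]
ee_rot: [180.0, -0.3, 34.2]
contact_force: [-2.1, 1.6, 10.4]
width: 0.0443
```

```bash
python3 -c "
from h import *
grab('scene','s7')
tgt((*mill(0,.085),.0975))"
```

```text
pos [0.5431 0.2593 0.1106] yaw 34.05 rot [179.99  -0.26  34.05] F [-1.9  2.1 10.4] w 0.0447 t 9.3
(np.float64(0.5425054535204723), np.float64(0.25849432899845565), 0.0975) -> [-0.0009  0.0003  0.0131]
```

move_arm(
  rows=[
    {"offset": [-0.001, 0.0003, 0], "delta_rot": [0, 0, 4]},
    {"offset": [-0.001, 0.0003, 0], "delta_rot": [0, 0, 8]},
    {"offset": [-0.001, 0.0003, 0], "delta_rot": [0, 0, 12]},
    {"offset": [-0.001, 0.0003, 0], "delta_rot": [0, 0, 16]},
    {"offset": [-0.001, 0.0003, 0], "delta_rot": [0, 0, 16]},
  ],
)

```text
time: 9.75
position: [0.5445, 0.2582, 0.1111]
ee_rot: [180.0, -0.5, 17.9]
contact_force: [0.0, -0.2, 10.5]
width: 0.0445
```

```bash
python3 - <<'E'
from h import *
f=grab('scene','s8');grab('wrist','w8'); 
im=cv2.imread('pics/s8.png')[150:310,90:270]; cv2.imwrite('pics/s8c.png',cv2.resize(im,None,fx=3.5,fy=3.5,interpolation=cv2.INTER_CUBIC))
tgt((*mill(0,.085),.0975))
E
python3 foot.py .0575
```

```text
pos [0.5445 0.2582 0.1111] yaw 18.01 rot [179.99  -0.47  18.01] F [ 0.6 -0.3 10.6] w 0.0448 t 9.8
(np.float64(0.5425054535204723), np.float64(0.25849432899845565), 0.0975) -> [-0.0018 -0.0009  0.0136]  
pts 894 z med 0.06730313781286666 0.06753405107546154
-87 21.4 12 | -81 21.0 11 | -75 21.1 17 | -69 21.4 19 | -63 21.8 29 | -57 22.6 32 | -51 22.0 41 | -45 20.5 34 | -39 19.7 32 | -33 18.8 27 | -27 18.3 27 | -21 18.0 30 | -15 18.1 22 | -9 18.3 31 | -3 18.7 25 | 3 19.6 40 | 9 20.6 41 | 15 20.7 40 | 21 20.4 38 | 27 19.3 28 | 33 18.9 24 | 39 18.8 24 | 45 18.7 23 | 51 18.9 23 | 57 19.4 21 | 63 20.3 25 | 69 21.2 24 | 75 22.7 35 | 81 23.8 32 | 87 23.6 21 |
```

View pics/s8c.png

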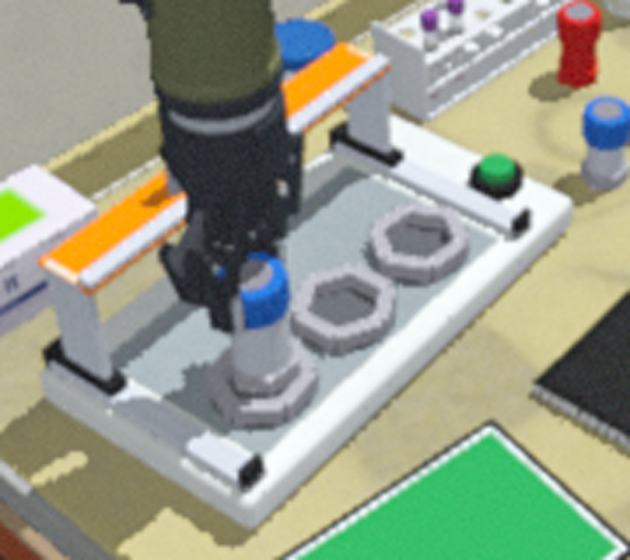

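View pics/w8.png

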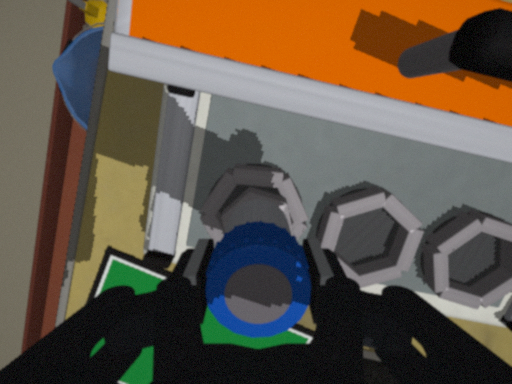

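```bash
cat > lid1.py <<'E'
from h import *
import sys
# lid top centre of a pot near xy argv, lid z argv, from scene/wrist/top
x,y,zt=map(float,sys.argv[1:4])
for n in sys.argv[4:]:
    f=grab(n);w=pts(f)
    m=(np.abs(w[...,2]-zt)<.005)&(np.hypot(w[...,0]-x,w[...,1]-y)<.034)
    h=hsv(f)
    q=w[m]
    if len(q)<20: print(n,len(q)); continue
    (cx,cy),r=cv2.minEnclosingCircle((q[:,:2]*1000).astype(np.float32))
    print(n,len(q),'zmed',np.median(q[:,2]).round(4),'mean',q[:,:2].mean(0).round(4),'circ',round(cx,1),round(cy,1),round(2*r,1))
    # foot outline: points in body/foot heights
E
python3 lid1.py .5425 .2585 .1416 wrist scene; python3 -c "
from h import *
f=grab('scene');w=pts(f);z=w[...,2];p=np.array([.5425,.2585])
d=w[...,:2]-p;r=np.hypot(d[...,0],d[...,1])
m=(r<.04)&(np.abs(z-.093)<.012)
q=w[m];
A=np.c_[2*q[:,:2],np.ones(len(q))];s=np.linalg.lstsq(A,(q[:,:2]**2).sum(1),rcond=None)[0];print('body circle',len(q),s[:2],np.sqrt(s[2]+s[0]**2+s[1]**2))
m=(r<.04)&(np.abs(z-.127)<.009)&(hsv(f)[...,1]>100);q=w[m]
A=np.c_[2*q[:,:2],np.ones(len(q))];s=np.linalg.lstsq(A,(q[:,:2]**2).sum(1),rcond=None)[0];print('lid side',len(q),s[:2],np.sqrt(s[2]+s[0]**2+s[1]**2))
for y,hh in((.085,1),(0,2),(-.085,3)):
    c=mill(0,y);m=(np.hypot(*(w[...,:2]-c).transpose(2,0,1))<.042)&(np.abs(z-.054)<.003);q=w[m];print('hub',hh,c,cv2.minEnclosingCircle((q[:,:2]*1000).astype(np.float32)))
"
```

```text
wrist 9069 zmed 0.1416 mean [0.5443 0.258 ] circ 549.9 260.9 66.1
scene 207 zmed 0.143 mean [0.5359 0.256 ] circ 541.2 258.8 64.3
body circle 124 [0.54206935 0.25644985] 0.019010300583914366
lid side 72 [0.53715529 0.25768038] 0.017763538617937624
hub 1 [0.54250545 0.25849433] ((540.9109497070312, 260.173828125), 37.5742301940918)
hub 2 [0.5508 0.1739] ((549.9962158203125, 174.35443115234375), 39.547760009765625)
hub 3 [0.55909455 0.08930567] ((559.5743408203125, 91.06031036376953), 39.16471481323242)
```

Run:
```python
from h import *
for i in range(5):
    s=st(); print(s['position'],s['ee_rot'],s['contact_force'],s['torque']); grab('wrist')
import numpy as np
f=grab('wrist');w=pts(f);h=hsv(f)
m=(h[...,0]>105)&(h[...,0]<125)&(h[...,1]>120)
# lid ring: draw overlay heights
for v,u in [(290,258),(240,258),(210,258),(200,258),(190,258)]: print(u,v,w[v,u].round(4))
```

```text
[0.5444 0.2582 0.1111] [179.9883  -0.4659  18.0146] [ 1.518  -0.1379 10.7837] [-0.2099 -0.3858 -0.0534]
[0.5444 0.2582 0.111 ] [179.9904  -0.4635  18.0196] [ 1.6136 -0.3962  9.7038] [-0.193  -0.3868 -0.0343]
[0.5444 0.2582 0.111 ] [179.9896  -0.4637  18.0129] [ 1.3393  0.0668 10.654 ] [-0.2105 -0.3435  0.0006]
[0.5444 0.2582 0.111 ] [179.9899  -0.4641  18.017 ] [ 1.494  -0.7011 10.6262] [-0.2332 -0.4017 -0.059 ]
[0.5444 0.2582 0.111 ] [179.9892  -0.4657  18.0175] [ 1.6369  0.3241 10.6371] [-0.205  -0.3707 -0.0415]
258 290 [0.5438 0.2574 0.1422]
258 240 [0.5631 0.2637 0.1371]
258 210 [0.5595 0.2625 0.0885]
258 200 [0.5597 0.2625 0.07  ]
258 190 [0.5623 0.2634 0.0564]
```

```bash
python3 hub.py; python3 foot.py .0575|head -1
python3 - <<'E'
from h import *
f=grab('wrist');h=hsv(f);w=pts(f)
H,S,V=h[...,0],h[...,1],h[...,2]
# lid top grey disc: non-blue inside the lid
g=(np.abs(w[...,2]-.1425)<.003)&(S<70)&(V>50)&(np.hypot(w[...,0]-.5444,w[...,1]-.2582)<.035)
for b,s,c in blobs(f,g,200):
    q=w[b]; print(s,c,q[:,:2].mean(0).round(4),cv2.minEnclosingCircle((q[:,:2]*1000).astype(np.float32)))
E
```

```text
station 1 rim pts 2911 minAreaRect [array([6.9, 4.6]), array([54.6, 74.5]), np.float64(22.1)]
  r0 0.026 off [-0.0032 -0.0001] amp 0.0008 corner phase world deg -21.6 in tool frame(mod60) 41
station 2 rim pts 3607 minAreaRect [array([0.8, 0.6]), array([75.2, 64.3]), np.float64(63.7)]
  r0 0.0251 off [-0.0012  0.0017] amp 0.0013 corner phase world deg 6.4 in tool frame(mod60) 59
station 3 rim pts 3134 minAreaRect [array([-4.8,  6. ]), array([76.5, 59.1]), np.float64(29.0)]
  r0 0.0251 off [-0.0015  0.0024] amp 0.0012 corner phase world deg 29.0 in tool frame(mod60) 54
pts 898 z med 0.06730311746411263 0.06755887853368282
[ 225  265   67   58 2964] [257.70614035 293.5765857 ] [0.5419 0.2569] ((541.48095703125, 256.8704833984375), 14.47307014465332)
```

move_arm(
  rows=[
    {"offset": [0, 0, -0.004], "delta_rot": [0, 0, 0]},
    {"offset": [0.001, -0.003, -0.004], "delta_rot": [0, 0, -6]},
    {"offset": [0.001, -0.003, -0.004], "delta_rot": [0, 0, -12]},
    {"offset": [0.001, -0.003, -0.004], "delta_rot": [0, 0, -12]},
    {"offset": [0.001, -0.003, -0.004], "delta_rot": [0, 0, -12]},
  ],
)

```text
time: 10.92
position: [0.5404, 0.2601, 0.1116]
ee_rot: [-180.0, 0.1, 29.9]
contact_force: [0.1, -0.3, -1.1]
width: 0.0446
```

```bash
cat > rel.py <<'E'
# relative foot/lid vs hub by wrist cam ; args: station index, zg
from h import *
import sys
i=int(sys.argv[1]); zg=float(sys.argv[2])
grab('wrist')
f=grab('wrist');w=pts(f);h=hsv(f);s=robot.get_state();p=s['position'];yaw=s['ee_rot'][2]
hub=mill(0,(.085,0,-.085)[i-1])
d=w[...,:2]-p[:2];r=np.hypot(d[...,0],d[...,1])
g=(np.abs(w[...,2]-(p[2]-zg+.0883))<.004)&(h[...,1]<70)&(h[...,2]>50)&(r<.035)
b=max(blobs(f,g,50),key=lambda t:t[1][4]); q=w[b[0]]
lid=np.array(cv2.minEnclosingCircle((q[:,:2]*1000).astype(np.float32))[0])/1000
print('TCP',p.round(4),'yaw',yaw.round(2),'F',np.round(s['contact_force'],1),'lid-TCP mm',((lid-p[:2])*1000).round(1),'zlid',np.median(q[:,2]).round(4))
zf=p[2]-zg+.014
m=(np.abs(w[...,2]-zf)<.006)&(r<.036)
c=np.deg2rad(yaw);T=np.array([[np.cos(c),np.sin(c)],[-np.sin(c),np.cos(c)]]) # world->tool-yaw (x, left)
t=(w[m][:,:2]-p[:2])@T.T*1000
t=t[t[:,0]>2]
hull=cv2.convexHull(t.astype(np.float32))[:,0]
hull=cv2.approxPolyDP(hull[:,None],2.2,True)[:,0]
print('foot hull (toolx,left):',[tuple(v.round(1)) for v in hull])
# outer foot edge fit: hex template-free: apex = corner between two full edges
E
python3 rel.py 1 .0575; python3 hub.py|head -2
```

```text
TCP [0.5406 0.2601 0.1118] yaw 29.87 F [ 1.  -0.9 -1.5] lid-TCP mm [-2.8 -1.9] zlid 0.1426
foot hull (toolx,left): [(np.float32(2.6), np.float32(23.4)), (np.float32(3.2), np.float32(-20.7)), (np.float32(11.9), np.float32(-18.1)), (np.float32(19.1), np.float32(5.2))]
station 1 rim pts 3018 minAreaRect [array([5.5, 5.4]), array([58. , 73.2]), np.float64(30.6)]
  r0 0.0264 off [-0.0037  0.0001] amp 0.0004 corner phase world deg -22.6 in tool frame(mod60) 43
```

move_arm(
  rows=[
    {"offset": [0.004, 0.001, 0], "delta_rot": [0, 0, 0]},
    {"offset": [0.004, 0.001, 0], "delta_rot": [0, 0, 0]},
    {"offset": [0.004, 0.001, 0.002], "delta_rot": [0, 0, 0]},
    {"offset": [0.004, 0.001, 0.004], "delta_rot": [0, 0, 0]},
    {"offset": [0.004, 0.001, 0.005], "delta_rot": [0, 0, 0]},
  ],
)

```text
time: 11.48
position: [0.5447, 0.2613, 0.1069]
ee_rot: [-180.0, 0.0, 30.0]
contact_force: [-0.6, 0.6, -2.6]
width: 0.0448
```

move_arm(
  rows=[
    {"offset": [0, 0, 0.003], "delta_rot": [0, 0, 0]},
    {"offset": [0, 0, 0.006], "delta_rot": [0, 0, 0]},
    {"offset": [0, 0, 0.009], "delta_rot": [0, 0, 0]},
    {"offset": [0, 0, 0.01], "delta_rot": [0, 0, 0]},
    {"offset": [0, 0, 0.01], "delta_rot": [0, 0, 0]},
  ],
)

```text
time: 11.9
position: [0.5449, 0.2614, 0.0977]
ee_rot: [180.0, -0.0, 30.0]
contact_force: [-1.7, -0.8, 2.5]
width: 0.0445
```

move_arm(
  rows=[
    {"offset": [0, 0, 0], "delta_rot": [0, 0, 0]},
    {"offset": [0, 0, 0], "delta_rot": [0, 0, 0]},
    {"offset": [0, 0, 0], "delta_rot": [0, 0, 0]},
    {"offset": [0, 0, -0.03], "delta_rot": [0, 0, 0]},
    {"offset": [0, 0, -0.07], "delta_rot": [0, 0, 0]},
    {"offset": [0, 0, -0.11], "delta_rot": [0, 0, 7]},
    {"offset": [0, 0, -0.14], "delta_rot": [0, 0, 14]},
    {"offset": [0, 0, -0.16], "delta_rot": [0, 0, 21]},
    {"offset": [0, 0, -0.17], "delta_rot": [0, 0, 24]},
    {"offset": [0, 0, -0.17], "delta_rot": [0, 0, 24]},
    {"offset": [0, 0, -0.17], "delta_rot": [0, 0, 24]},
  ],
  hand=0.25,
)

```text
time: 12.82
position: [0.5452, 0.2615, 0.2677]
ee_rot: [-180.0, -0.1, 6.1]
contact_force: [0.4, -0.2, -1.1]
width: 0.0641
```

```bash
python3 - <<'E'
from h import *
grab('wrist');grab('wrist','w12');grab('top','t12')
tgt((.42,-.22,.27),(.4283,-.2608,.15))
E
python3 lid1.py .5425 .2585 .128 top ; python3 lids.py top; python3 hub.py
```

```text
pos [0.5441 0.261  0.2655] yaw 6.07 rot [179.95   0.18   6.07] F [-0.7 -0.3 -0.2] w 0.0641 t 13.0
(0.42, -0.22, 0.27) -> [-0.1742  0.4652 -0.0045]  
(0.4283, -0.2608, 0.15) -> [-0.1703  0.5067  0.1155]  
top 241 zmed 0.1276 mean [0.5407 0.2569] circ 542.2 257.0 46.1
top [251.  83.] z 0.0658 mean [ 0.7992 -0.0136] circ 0.7995 -0.0122 d 59.2 area-d 56.9
top [377.  85.] z 0.1308 mean [ 0.7648 -0.3345] circ 0.7647 -0.3347 d 27.7 area-d 27.5
top [402.  89.] z 0.1312 mean [ 0.755  -0.3993] circ 0.7559 -0.399 d 29.9 area-d 27.9
top [330. 174.] z 0.0971 mean [ 0.5458 -0.2125] circ 0.5461 -0.2124 d 56.1 area-d 55.1
top [368. 175.] z 0.088 mean [ 0.5425 -0.3129] circ 0.5443 -0.3211 d 43.8 area-d 43.6
top [148. 180.] z 0.1283 mean [0.5396 0.256 ] circ 0.5414 0.2569 d 46.7 area-d 53.9
top [347. 218.] z 0.0886 mean [ 0.428  -0.2534] circ 0.4279 -0.2613 d 43.9 area-d 46.6
station 1 rim pts 1121 minAreaRect [array([7. , 3.3]), array([52. , 75.1]), np.float64(11.8)]
  r0 0.0256 off [-0.0085  0.0001] amp 0.0004 corner phase world deg 1.9 in tool frame(mod60) 40
station 2 rim pts 1546 minAreaRect [array([-1.6,  1.9]), array([74.8, 68.9]), np.float64(66.0)]
  r0 0.0254 off [-0.0013  0.002 ] amp 0.0013 corner phase world deg 5.9 in tool frame(mod60) 60
station 3 rim pts 1599 minAreaRect [array([-1.8,  2.2]), array([75.1, 68.9]), np.float64(89.2)]
  r0 0.0254 off [-0.0016  0.0023] amp 0.0012 corner phase world deg 29.6 in tool frame(mod60) 60
```

View pics/w12.png

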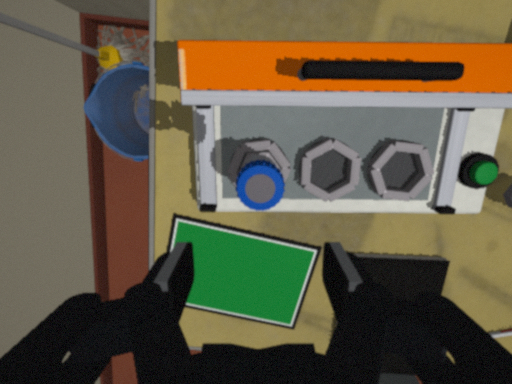

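move_arm(
  rows=[
    {"offset": [-0.1714, 0.507, 0], "delta_rot": [0, 0, 0]},
    {"offset": [-0.1714, 0.507, 0], "delta_rot": [0, 0, 0]},
    {"offset": [-0.1714, 0.507, 0], "delta_rot": [0, 0, 0]},
    {"offset": [-0.1714, 0.507, 0], "delta_rot": [0, 0, 0]},
    {"offset": [-0.1714, 0.507, 0], "delta_rot": [0, 0, 0]},
    {"offset": [-0.1714, 0.507, 0], "delta_rot": [0, 0, 0]},
    {"offset": [-0.1714, 0.507, 0], "delta_rot": [0, 0, 0]},
    {"offset": [-0.1714, 0.507, 0], "delta_rot": [0, 0, 0]},
    {"offset": [-0.1714, 0.507, 0], "delta_rot": [0, 0, 0]},
    {"offset": [-0.1714, 0.507, 0], "delta_rot": [0, 0, 0]},
    {"offset": [-0.1714, 0.507, 0], "delta_rot": [0, 0, 0]},
    {"offset": [-0.1714, 0.507, 0], "delta_rot": [0, 0, 0]},
  ],
  hand=0,
)

```text
time: 14.12
position: [0.4342, -0.2281, 0.2669]
ee_rot: [-180.0, 0.0, 6.0]
contact_force: [1.9, -0.5, -0.3]
width: 0.0857
```

move_arm(
  rows=[
    {"offset": [0, 0.01, 0], "delta_rot": [0, 0, 0]},
    {"offset": [0, 0.01, 0], "delta_rot": [0, 0, 0]},
    {"offset": [0, 0.01, 0], "delta_rot": [0, 0, 0]},
  ],
)

```text
time: 14.37
position: [0.4361, -0.2363, 0.2667]
ee_rot: [-179.9, 0.0, 5.9]
contact_force: [0.8, 0.5, -0.4]
width: 0.0858
```

```bash
python3 lids.py wrist
python3 - <<'E'
from h import *
tgt((.4272,-.261,.15),(.4272,-.261,.057)); grab('wrist','w14')
E
```

```text
wrist [245.  60.] z 0.0965 mean [ 0.5458 -0.2126] circ 0.5455 -0.2124 d 56.6 area-d 55.1
wrist [144.  65.] z 0.0705 mean [ 0.5346 -0.1045] circ 0.5344 -0.103 d 40.1 area-d 37.9
wrist [353.  76.] z 0.0883 mean [ 0.5445 -0.3217] circ 0.5448 -0.3219 d 47.4 area-d 45.6
wrist [280. 180.] z 0.0883 mean [ 0.4287 -0.2622] circ 0.4288 -0.2625 d 46.9 area-d 45.1
pos [ 0.4361 -0.2353  0.2667] yaw 5.99 rot [-1.7989e+02  4.0000e-02  5.9900e+00] F [-0.   0.   0.9] w 0.0849 t 14.4
(0.4272, -0.261, 0.15) -> [-0.0116  0.0246  0.1167]  
(0.4272, -0.261, 0.057) -> [-0.0116  0.0246  0.2097]
```

View pics/w14.png

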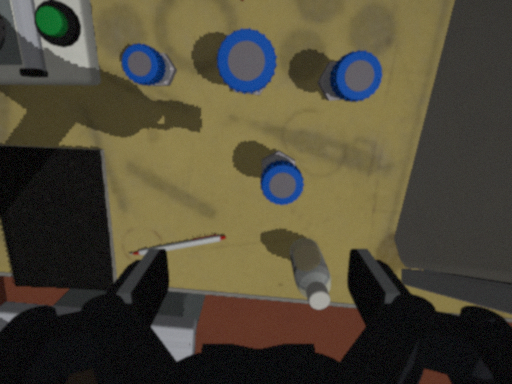

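move_arm(
  rows=[
    {"offset": [-0.0113, 0.025, 0.03], "delta_rot": [0, 0, 0]},
    {"offset": [-0.0113, 0.025, 0.07], "delta_rot": [0, 0, 0]},
    {"offset": [-0.0113, 0.025, 0.11], "delta_rot": [0, 0, 0]},
    {"offset": [-0.0113, 0.025, 0.15], "delta_rot": [0, 0, 0]},
    {"offset": [-0.0113, 0.025, 0.18], "delta_rot": [0, 0, 0]},
    {"offset": [-0.0113, 0.025, 0.2], "delta_rot": [0, 0, 0]},
    {"offset": [-0.0113, 0.025, 0.2095], "delta_rot": [0, 0, 0]},
    {"offset": [-0.0113, 0.025, 0.2095], "delta_rot": [0, 0, 0]},
    {"offset": [-0.0113, 0.025, 0.2095], "delta_rot": [0, 0, 0]},
  ],
)

```text
time: 15.22
position: [0.4284, -0.2615, 0.0581]
ee_rot: [-180.0, -0.0, 6.1]
contact_force: [-0.8, -0.4, -0.5]
width: 0.0853
```

move_arm(
  rows=[
    {"offset": [0, 0, 0], "delta_rot": [0, 0, 0]},
    {"offset": [0, 0, 0], "delta_rot": [0, 0, 0]},
    {"offset": [0, 0, 0], "delta_rot": [0, 0, 0]},
    {"offset": [0, 0, 0], "delta_rot": [0, 0, 0]},
    {"offset": [0, 0, 0], "delta_rot": [0, 0, 0]},
    {"offset": [0, 0, 0], "delta_rot": [0, 0, 0]},
    {"offset": [0, 0, 0], "delta_rot": [0, 0, 0]},
  ],
  hand=1,
  squeeze=60,
)

```text
time: 15.8
position: [0.4286, -0.2629, 0.0595]
ee_rot: [179.9, -0.1, 6.0]
contact_force: [-0.4, 2.1, 7.0]
width: 0.0447
```

Run:
```python
from h import *
p=mill(0,0)+[-.0006,.0011]
tgt((*p,.19),(*p,.0575))
```

```text
pos [ 0.4286 -0.2629  0.0595] yaw 5.98 rot [ 1.799e+02 -1.500e-01  5.980e+00] F [-0.4  2.1  7. ] w 0.0447 t 15.8
(np.float64(0.5501999999999999), np.float64(0.175), 0.19) -> [ 0.1665 -0.4229 -0.1305]  
(np.float64(0.5501999999999999), np.float64(0.175), 0.0575) -> [ 0.1665 -0.4229  0.002 ]
```

move_arm(
  rows=[
    {"offset": [0, 0, -0.03], "delta_rot": [0, 0, 0]},
    {"offset": [0, 0, -0.07], "delta_rot": [0, 0, 0]},
    {"offset": [0, 0, -0.11], "delta_rot": [0, 0, 0]},
    {"offset": [0.014, -0.035, -0.13], "delta_rot": [0, 0, 0]},
    {"offset": [0.028, -0.07, -0.13], "delta_rot": [0, 0, 0]},
    {"offset": [0.042, -0.105, -0.13], "delta_rot": [0, 0, 0]},
    {"offset": [0.056, -0.14, -0.13], "delta_rot": [0, 0, 0]},
    {"offset": [0.07, -0.175, -0.13], "delta_rot": [0, 0, 0]},
    {"offset": [0.084, -0.21, -0.13], "delta_rot": [0, 0, 0]},
    {"offset": [0.098, -0.245, -0.13], "delta_rot": [0, 0, 0]},
    {"offset": [0.112, -0.28, -0.13], "delta_rot": [0, 0, 0]},
    {"offset": [0.125, -0.315, -0.13], "delta_rot": [0, 0, 0]},
  ],
)

```text
time: 16.8
position: [0.5192, 0.0657, 0.1884]
ee_rot: [180.0, -0.1, 6.0]
contact_force: [0.8, -1.0, -2.4]
width: 0.0442
```

```bash
python3 - <<'E'
from h import *
p=mill(0,0)+[-.0006,.0011]
grab('wrist')
tgt((*p,.19),(*p,.0575))
E
python3 rel.py 2 .0595;python3 hub.py
```

```text
pos [0.5214 0.0725 0.1886] yaw 6.11 rot [-179.64   -0.27    6.11] F [ 2.   5.3 -1.5] w 0.0445 t 16.9
(np.float64(0.5501999999999999), np.float64(0.175), 0.19) -> [ 0.0395 -0.0989 -0.0014]  
(np.float64(0.5501999999999999), np.float64(0.175), 0.0575) -> [ 0.0395 -0.0989  0.1311]  
TCP [0.5195 0.0664 0.1882] yaw 6.26 F [-0.1 -1.  -1.4] lid-TCP mm [-0.5  1.6] zlid 0.2173
foot hull (toolx,left): [(np.float32(12.0), np.float32(-18.9)), (np.float32(25.0), np.float32(2.1)), (np.float32(13.1), np.float32(24.2)), (np.float32(2.8), np.float32(24.3)), (np.float32(2.2), np.float32(-17.5))]
station 1 rim pts 2658 minAreaRect [array([ 0.2, -5. ]), array([70.4, 63.9]), np.float64(16.8)]
  r0 0.0231 off [-0.0034  0.0044] amp 0.0004 corner phase world deg -11.9 in tool frame(mod60) 46
station 2 rim pts 2806 minAreaRect [array([-1.7,  1.2]), array([74.9, 69.3]), np.float64(5.1)]
  r0 0.0253 off [-0.0014  0.0007] amp 0.0013 corner phase world deg 6.1 in tool frame(mod60) 60
station 3 rim pts 2686 minAreaRect [array([-1.7,  1.4]), array([69.1, 75.1]), np.float64(59.6)]
  r0 0.0253 off [-0.0015  0.0012] amp 0.0013 corner phase world deg 29.5 in tool frame(mod60) 60
```

move_arm(
  rows=[
    {"offset": [0.014, -0.035, 0], "delta_rot": [0, 0, -1.5]},
    {"offset": [0.028, -0.07, 0], "delta_rot": [0, 0, -1.5]},
    {"offset": [0.0418, -0.1038, 0], "delta_rot": [0, 0, -1.5]},
    {"offset": [0.0418, -0.1038, 0.02], "delta_rot": [0, 0, -1.5]},
    {"offset": [0.0418, -0.1038, 0.05], "delta_rot": [0, 0, -1.5]},
    {"offset": [0.0418, -0.1038, 0.07], "delta_rot": [0, 0, -1.5]},
    {"offset": [0.0418, -0.1038, 0.07], "delta_rot": [0, 0, -1.5]},
    {"offset": [0.0418, -0.1038, 0.07], "delta_rot": [0, 0, -1.5]},
    {"offset": [0.0418, -0.1038, 0.07], "delta_rot": [0, 0, -1.5]},
  ],
)

```text
time: 17.75
position: [0.5502, 0.1703, 0.1187]
ee_rot: [180.0, -0.0, 7.4]
contact_force: [-0.1, 0.2, 0.2]
width: 0.0444
```

```bash
python3 rel.py 2 .0595; python3 hub.py
```

```text
TCP [0.5506 0.1708 0.1192] yaw 7.43 F [-0.2 -0.2 -1.4] lid-TCP mm [-1.8 -0.9] zlid 0.1479
foot hull (toolx,left): [(np.float32(11.2), np.float32(21.5)), (np.float32(2.0), np.float32(20.8)), (np.float32(2.3), np.float32(-21.7)), (np.float32(11.1), np.float32(-21.1)), (np.float32(23.5), np.float32(-0.1))]
station 1 rim pts 3623 minAreaRect [array([ 4.2, -3.5]), array([75.2, 57.5]), np.float64(50.0)]
  r0 0.0229 off [-0.0049  0.0027] amp 0.0006 corner phase world deg 14.3 in tool frame(mod60) 44
station 2 rim pts 2615 minAreaRect [array([7.2, 3.1]), array([58. , 71.7]), np.float64(12.1)]
  r0 0.027 off [-0.0029 -0.0006] amp 0.001 corner phase world deg 8.0 in tool frame(mod60) 42
station 3 rim pts 4064 minAreaRect [array([-1.3,  1.5]), array([75.4, 69.1]), np.float64(29.4)]
  r0 0.0252 off [-0.0013  0.0019] amp 0.0013 corner phase world deg 29.4 in tool frame(mod60) 60
```

move_arm(
  rows=[
    {"offset": [0.0012, -0.0048, 0], "delta_rot": [0, 0, 0]},
    {"offset": [0.0012, -0.0048, 0], "delta_rot": [0, 0, 0]},
    {"offset": [0.0012, -0.0048, 0.004], "delta_rot": [0, 0, 0]},
    {"offset": [0.0012, -0.0048, 0.007], "delta_rot": [0, 0, 0]},
    {"offset": [0.0012, -0.0048, 0.009], "delta_rot": [0, 0, 0]},
    {"offset": [0.0012, -0.0048, 0.01], "delta_rot": [0, 0, 0]},
    {"offset": [0.0012, -0.0048, 0.01], "delta_rot": [0, 0, 0]},
  ],
)

```text
time: 18.48
position: [0.55, 0.1762, 0.1072]
ee_rot: [180.0, 0.1, 7.5]
contact_force: [0.4, -1.4, -1.9]
width: 0.0447
```

Already inside the recess; continue down to the floor (TCP ≈ 0.0995).

move_arm(
  rows=[
    {"offset": [0, 0, 0.003], "delta_rot": [0, 0, 0]},
    {"offset": [0, 0, 0.006], "delta_rot": [0, 0, 0]},
    {"offset": [0, 0, 0.008], "delta_rot": [0, 0, 0]},
    {"offset": [0, 0, 0.009], "delta_rot": [0, 0, 0]},
  ],
)

```text
time: 18.82
position: [0.5504, 0.1764, 0.0995]
ee_rot: [180.0, -0.0, 7.5]
contact_force: [-2.6, -1.7, 13.4]
width: 0.0444
```

move_arm(
  rows=[
    {"offset": [0, 0, -0.001], "delta_rot": [0, 0, 0]},
    {"offset": [0, 0, -0.001], "delta_rot": [0, 0, 0]},
    {"offset": [0, 0, -0.001], "delta_rot": [0, 0, 0]},
    {"offset": [0, 0, -0.03], "delta_rot": [0, 0, 0]},
    {"offset": [0, 0, -0.07], "delta_rot": [0, 0, 0]},
    {"offset": [0, 0, -0.11], "delta_rot": [0, 0, 0]},
    {"offset": [0, 0, -0.15], "delta_rot": [0, 0, 0]},
    {"offset": [0, 0, -0.17], "delta_rot": [0, 0, 0]},
    {"offset": [0, 0, -0.17], "delta_rot": [0, 0, 0]},
  ],
  hand=0.25,
)

```text
time: 19.57
position: [0.5537, 0.1775, 0.2752]
ee_rot: [-179.9, -0.7, 7.5]
contact_force: [1.7, 0.7, 0.0]
width: 0.0641
```

```bash
python3 lid1.py .5506 .175 .128 top; python3 lid1.py .5425 .2585 .128 top;python3 lids.py top
python3 - <<'E'
from h import *
f=grab('top','t19');w=pts(f)
m=(w[...,2]>.15)&(w[...,1]<-.3)&(w[...,0]>.45)&(w[...,0]<.65);q=w[m];print('cab y max',np.nanmax(q[:,1]),np.nanpercentile(q[:,1],[50,95,99]))
tgt((.5442,-.3215,.27))
E
```

```text
top 192 zmed 0.1282 mean [0.5501 0.1711] circ 550.3 174.4 46.0
top 197 zmed 0.1277 mean [0.5384 0.2596] circ 539.7 258.6 46.7
top [251.  83.] z 0.0654 mean [ 0.7991 -0.0126] circ 0.7995 -0.0115 d 59.2 area-d 57.8
top [377.  86.] z 0.1305 mean [ 0.7654 -0.3346] circ 0.7649 -0.3349 d 27.9 area-d 27.5
top [402.  89.] z 0.1309 mean [ 0.7551 -0.3997] circ 0.7562 -0.4 d 28.2 area-d 27.6
top [330. 173.] z 0.0971 mean [ 0.5462 -0.2129] circ 0.5462 -0.2126 d 56.0 area-d 55.2
top [368. 175.] z 0.0886 mean [ 0.542  -0.3128] circ 0.5441 -0.3208 d 43.6 area-d 43.0
top [184. 178.] z 0.1276 mean [0.5423 0.1631] circ 0.5457 0.1691 d 42.0 area-d 37.7
top [146. 182.] z 0.1287 mean [0.5342 0.2608] circ 0.5395 0.2581 d 45.8 area-d 49.5
cab y max -0.4302814496207004 [-0.47550052 -0.43223524 -0.43154516]
pos [0.5492 0.1763 0.2672] yaw 7.5 rot [179.99   0.18   7.5 ] F [-0.1 -0.1  0.2] w 0.0642 t 19.8
(0.5442, -0.3215, 0.27) -> [-0.07    0.4929 -0.0028]
```

move_arm(
  rows=[
    {"offset": [-0.07, 0.493, 0], "delta_rot": [0, 0, 0]},
    {"offset": [-0.07, 0.493, 0], "delta_rot": [0, 0, 0]},
    {"offset": [-0.07, 0.493, 0], "delta_rot": [0, 0, 0]},
    {"offset": [-0.07, 0.493, 0], "delta_rot": [0, 0, 0]},
    {"offset": [-0.07, 0.493, 0], "delta_rot": [0, 0, 0]},
    {"offset": [-0.07, 0.493, 0], "delta_rot": [0, 0, 0]},
    {"offset": [-0.07, 0.493, 0], "delta_rot": [0, 0, 0]},
    {"offset": [-0.07, 0.493, 0], "delta_rot": [0, 0, 0]},
    {"offset": [-0.07, 0.493, 0], "delta_rot": [0, 0, 0]},
    {"offset": [-0.07, 0.493, 0], "delta_rot": [0, 0, 0]},
    {"offset": [-0.07, 0.493, 0], "delta_rot": [0, 0, 0]},
    {"offset": [-0.07, 0.493, 0], "delta_rot": [0, 0, 0]},
  ],
  hand=0,
)

```text
time: 20.77
position: [0.5439, -0.3231, 0.266]
ee_rot: [-179.8, 0.2, 7.5]
contact_force: [-0.0, 0.1, -0.7]
width: 0.0855
```

```bash
python3 - <<'E'
from h import *
grab('wrist');grab('wrist');grab('wrist','w20');
tgt((.5440,-.3215,.27),(.544,-.3215,.059))
E
python3 lids.py top wrist; python3 lid1.py .5425 .2585 .128 top;python3 lid1.py .5506 .175 .128 top
```

```text
pos [ 0.544  -0.3241  0.2655] yaw 7.24 rot [-179.84    0.21    7.24] F [0.1 0.8 0.1] w 0.0855 t 20.9
(0.544, -0.3215, 0.27) -> [ 0.0003 -0.0026 -0.0045]  
(0.544, -0.3215, 0.059) -> [ 0.0003 -0.0026  0.2065]  
top [251.  83.] z 0.0656 mean [ 0.7991 -0.0124] circ 0.7995 -0.0109 d 60.2 area-d 58.0
top [377.  86.] z 0.1309 mean [ 0.7646 -0.3344] circ 0.7653 -0.3349 d 27.5 area-d 27.7
top [402.  88.] z 0.1313 mean [ 0.7551 -0.3998] circ 0.7551 -0.3995 d 27.1 area-d 27.5
top [330. 174.] z 0.097 mean [ 0.5444 -0.2119] circ 0.5473 -0.2127 d 56.0 area-d 64.6
top [180. 177.] z 0.1281 mean [0.5451 0.1736] circ 0.5491 0.1755 d 46.5 area-d 53.0
top [368. 176.] z 0.0881 mean [ 0.5366 -0.3125] circ 0.5389 -0.3166 d 40.7 area-d 36.3
top [151. 181.] z 0.1279 mean [0.537  0.2495] circ 0.5395 0.2557 d 46.7 area-d 47.7
wrist [158. 157.] z 0.0964 mean [ 0.5473 -0.214 ] circ 0.5469 -0.2135 d 56.2 area-d 55.0
wrist [ 71. 151.] z 0.0703 mean [ 0.5359 -0.1055] circ 0.5357 -0.1048 d 38.9 area-d 37.9
wrist [259. 170.] z 0.0883 mean [ 0.5461 -0.3229] circ 0.5456 -0.3229 d 45.9 area-d 44.9
top 242 zmed 0.1279 mean [0.5419 0.2569] circ 541.9 256.5 46.5
top 247 zmed 0.1282 mean [0.5495 0.1749] circ 549.4 174.6 47.9
```

View pics/w20.png

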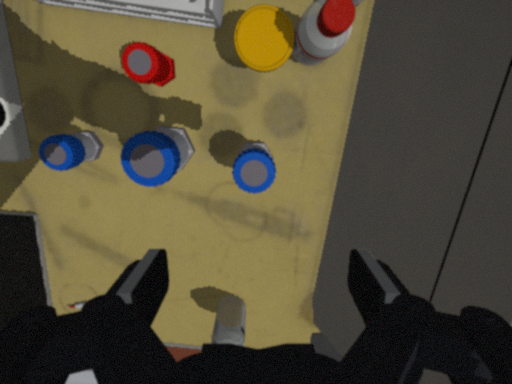

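move_arm(
  rows=[
    {"offset": [0.0005, -0.002, 0.03], "delta_rot": [0, 0, 0]},
    {"offset": [0.0005, -0.002, 0.07], "delta_rot": [0, 0, 0]},
    {"offset": [0.0005, -0.002, 0.11], "delta_rot": [0, 0, 0]},
    {"offset": [0.0005, -0.002, 0.15], "delta_rot": [0, 0, 0]},
    {"offset": [0.0005, -0.002, 0.18], "delta_rot": [0, 0, 0]},
    {"offset": [0.0005, -0.002, 0.2], "delta_rot": [0, 0, 0]},
    {"offset": [0.0005, -0.002, 0.2065], "delta_rot": [0, 0, 0]},
    {"offset": [0.0005, -0.002, 0.2065], "delta_rot": [0, 0, 0]},
    {"offset": [0.0005, -0.002, 0.2065], "delta_rot": [0, 0, 0]},
  ],
)

```text
time: 21.87
position: [0.5464, -0.3187, 0.0631]
ee_rot: [180.0, -0.0, 7.6]
contact_force: [0.3, 0.2, 0.6]
width: 0.0856
```

move_arm(
  rows=[
    {"offset": [0, 0, 0], "delta_rot": [0, 0, 0]},
    {"offset": [0, 0, 0], "delta_rot": [0, 0, 0]},
    {"offset": [0, 0, 0], "delta_rot": [0, 0, 0]},
    {"offset": [0, 0, 0], "delta_rot": [0, 0, 0]},
    {"offset": [0, 0, 0], "delta_rot": [0, 0, 0]},
    {"offset": [0, 0, 0], "delta_rot": [0, 0, 0]},
    {"offset": [0, 0, 0], "delta_rot": [0, 0, 0]},
  ],
  hand=1,
  squeeze=60,
)

```text
time: 22.45
position: [0.5466, -0.3203, 0.0644]
ee_rot: [179.9, -0.2, 7.5]
contact_force: [-0.3, -0.2, 4.9]
width: 0.0445
```

Run:
```python
from h import *
p=mill(0,-.085)+[-.0006,.0011]
tgt((*p,.19),(*p,.0575))
```

```text
pos [ 0.5466 -0.3203  0.0644] yaw 7.48 rot [ 1.7987e+02 -1.6000e-01  7.4800e+00] F [-0.3 -0.2  4.9] w 0.0445 t 22.4
(np.float64(0.5584945464795276), np.float64(0.09040567100154434), 0.19) -> [ 0.0652 -0.4056 -0.1256]  
(np.float64(0.5584945464795276), np.float64(0.09040567100154434), 0.0575) -> [ 0.0652 -0.4056  0.0069]
```

move_arm(
  rows=[
    {"offset": [0, 0, -0.03], "delta_rot": [0, 0, 0]},
    {"offset": [0, 0, -0.07], "delta_rot": [0, 0, 0]},
    {"offset": [0, 0, -0.11], "delta_rot": [0, 0, 0]},
    {"offset": [0, 0, -0.14], "delta_rot": [0, 0, 0]},
    {"offset": [0.006, -0.036, -0.14], "delta_rot": [0, 0, 0]},
    {"offset": [0.012, -0.074, -0.14], "delta_rot": [0, 0, 0]},
    {"offset": [0.018, -0.112, -0.14], "delta_rot": [0, 0, 0]},
    {"offset": [0.024, -0.15, -0.14], "delta_rot": [0, 0, 0]},
    {"offset": [0.03, -0.188, -0.14], "delta_rot": [0, 0, 0]},
    {"offset": [0.036, -0.226, -0.14], "delta_rot": [0, 0, 0]},
    {"offset": [0.038, -0.264, -0.14], "delta_rot": [0, 0, 0]},
    {"offset": [0.038, -0.3, -0.14], "delta_rot": [0, 0, 0]},
  ],
)

```text
time: 23.45
position: [0.5439, -0.015, 0.2027]
ee_rot: [-180.0, -0.1, 7.5]
contact_force: [0.1, 0.2, -2.4]
width: 0.0444
```

```bash
python3 - <<'E'
from h import *
for i in range(4): grab('wrist')
E
python3 rel.py 3 .0644;python3 hub.py
```

```text
TCP [ 0.5442 -0.0177  0.2026] yaw 7.49 F [-0.1  0.2 -2.4] lid-TCP mm [-2.2 -0.2] zlid 0.227
foot hull (toolx,left): [(np.float32(2.5), np.float32(-24.0)), (np.float32(19.4), np.float32(-13.9)), (np.float32(18.8), np.float32(11.9)), (np.float32(2.1), np.float32(21.0))]
station 1 rim pts 0 minAreaRect [array([0., 0.]), array([0., 0.]), np.float64(0.0)]
  r0 0.0 off [0. 0.] amp 0.0 corner phase world deg 0.0 in tool frame(mod60) 0
station 2 rim pts 2386 minAreaRect [array([ 0.8, -2.1]), array([69. , 68.7]), np.float64(35.8)]
  r0 0.0225 off [-0.0037  0.0062] amp 0.0005 corner phase world deg 8.2 in tool frame(mod60) 47
station 3 rim pts 2447 minAreaRect [array([-1.5,  1.2]), array([69.1, 75.2]), np.float64(59.8)]
  r0 0.0253 off [-0.0014  0.0007] amp 0.0014 corner phase world deg 29.5 in tool frame(mod60) 60
```

move_arm(
  rows=[
    {"offset": [0.01, -0.036, 0], "delta_rot": [0, 0, 4]},
    {"offset": [0.02, -0.072, 0], "delta_rot": [0, 0, 9.3]},
    {"offset": [0.03, -0.1056, 0], "delta_rot": [0, 0, 9.3]},
    {"offset": [0.03, -0.1056, 0.03], "delta_rot": [0, 0, 9.3]},
    {"offset": [0.03, -0.1056, 0.06], "delta_rot": [0, 0, 9.3]},
    {"offset": [0.03, -0.1056, 0.078], "delta_rot": [0, 0, 9.3]},
    {"offset": [0.03, -0.1056, 0.078], "delta_rot": [0, 0, 9.3]},
    {"offset": [0.03, -0.1056, 0.078], "delta_rot": [0, 0, 9.3]},
    {"offset": [0.03, -0.1056, 0.078], "delta_rot": [0, 0, 9.3]},
  ],
)

```text
time: 24.55
position: [0.5614, 0.0907, 0.1253]
ee_rot: [-180.0, -0.1, -1.9]
contact_force: [-0.7, 1.3, -2.4]
width: 0.044
```

```bash
python3 rel.py 3 .0644; python3 -c "
from h import *
tgt((.5601,.0909,.12))"
```

```text
TCP [0.5618 0.091  0.1261] yaw -1.87 F [ 0.4  0.4 -1.8] lid-TCP mm [-2.3 -0.5] zlid 0.1503
foot hull (toolx,left): [(np.float32(3.1), np.float32(-24.7)), (np.float32(19.7), np.float32(-14.5)), (np.float32(19.0), np.float32(11.1)), (np.float32(2.6), np.float32(20.2))]
pos [0.5618 0.091  0.1261] yaw -1.87 rot [-179.97   -0.21   -1.87] F [ 0.4  0.4 -1.8] w 0.0442 t 24.6
(0.5601, 0.0909, 0.12) -> [-0.0017  0.0002  0.0061]
```

move_arm(
  rows=[
    {"offset": [-0.0015, -0.0006, 0.002], "delta_rot": [0, 0, 0]},
    {"offset": [-0.0015, -0.0006, 0.005], "delta_rot": [0, 0, 0]},
    {"offset": [-0.0015, -0.0006, 0.008], "delta_rot": [0, 0, 0]},
    {"offset": [-0.0015, -0.0006, 0.01], "delta_rot": [0, 0, 0]},
    {"offset": [-0.0015, -0.0006, 0.012], "delta_rot": [0, 0, 0]},
    {"offset": [-0.0015, -0.0006, 0.013], "delta_rot": [0, 0, 0]},
  ],
)

```text
time: 25.15
position: [0.5585, 0.0923, 0.111]
ee_rot: [180.0, 0.0, -1.8]
contact_force: [0.3, -1.1, -1.8]
width: 0.0444
```

In the recess (rim contact would be at 0.118). Down to the floor (TCP ≈ 0.1044).

move_arm(
  rows=[
    {"offset": [0, 0, 0.003], "delta_rot": [0, 0, 0]},
    {"offset": [0, 0, 0.006], "delta_rot": [0, 0, 0]},
    {"offset": [0, 0, 0.007], "delta_rot": [0, 0, 0]},
    {"offset": [0, 0, 0.008], "delta_rot": [0, 0, 0]},
  ],
)

```text
time: 25.48
position: [0.5591, 0.0922, 0.1042]
ee_rot: [-180.0, -0.1, -1.8]
contact_force: [-2.2, -1.6, 13.8]
width: 0.0441
```

move_arm(
  rows=[
    {"offset": [0, 0, -0.001], "delta_rot": [0, 0, 0]},
    {"offset": [0, 0, -0.001], "delta_rot": [0, 0, 0]},
    {"offset": [0, 0, -0.001], "delta_rot": [0, 0, 0]},
    {"offset": [0, 0, -0.03], "delta_rot": [0, 0, 0]},
    {"offset": [0, 0, -0.07], "delta_rot": [0, 0, 0]},
    {"offset": [0, 0, -0.11], "delta_rot": [0, 0, 0]},
    {"offset": [0, 0, -0.15], "delta_rot": [0, 0, -4]},
    {"offset": [0, 0, -0.16], "delta_rot": [0, 0, -7.4]},
    {"offset": [0, 0, -0.16], "delta_rot": [0, 0, -7.4]},
  ],
  hand=0.25,
)

```text
time: 26.23
position: [0.5613, 0.0926, 0.2681]
ee_rot: [180.0, -0.5, 5.7]
contact_force: [-0.1, -0.5, -0.6]
width: 0.0641
```

```bash
python3 - <<'E'
from h import *
for i in range(3): grab('wrist')
tgt((*mill(.137,0),.26),(*mill(.137,0),.163),yaw=5.6); grab('wrist','w26')
E
for a in ".5425 .2585" ".5506 .175" ".559 .09"; do python3 lid1.py $a .128 top scene; done
```

```text
pos [0.5574 0.0922 0.2619] yaw 5.52 rot [-1.80e+02  1.50e-01  5.52e+00] F [ 0.2 -0.8 -1. ] w 0.064 t 26.4
(np.float64(0.6871461537975109), np.float64(0.18726885726700349), 0.26) -> [ 0.1383 -0.0822  0.0019] dz -0.07626773914539697
(np.float64(0.6871461537975109), np.float64(0.18726885726700349), 0.163) -> [ 0.1383 -0.0822  0.0989] dz -0.07626773914539697
top 0
scene 265 zmed 0.1295 mean [0.539  0.2601] circ 541.0 258.4 48.9
top 241 zmed 0.1276 mean [0.5484 0.1743] circ 549.6 175.0 47.6
scene 225 zmed 0.1295 mean [0.5472 0.178 ] circ 549.4 175.5 49.5
top 26 zmed 0.128 mean [0.5505 0.1049] circ 549.9 102.7 18.5
scene 197 zmed 0.1292 mean [0.555  0.0923] circ 557.3 90.7 48.6
```

View pics/w26.png

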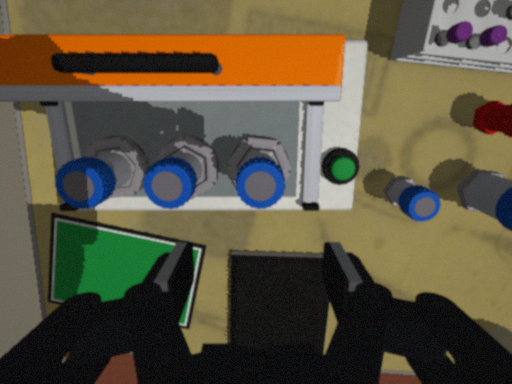

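move_arm(
  rows=[
    {"offset": [0.035, -0.021, 0], "delta_rot": [0, 0, 0]},
    {"offset": [0.07, -0.042, 0], "delta_rot": [0, 0, 0]},
    {"offset": [0.104, -0.062, 0], "delta_rot": [0, 0, 0]},
    {"offset": [0.138, -0.082, 0], "delta_rot": [0, 0, 0]},
    {"offset": [0.138, -0.082, 0], "delta_rot": [0, 0, 0]},
    {"offset": [0.138, -0.082, 0], "delta_rot": [0, 0, 0]},
    {"offset": [0.138, -0.082, 0.03], "delta_rot": [0, 0, 0]},
    {"offset": [0.138, -0.082, 0.06], "delta_rot": [0, 0, 0]},
    {"offset": [0.138, -0.082, 0.085], "delta_rot": [0, 0, 0]},
    {"offset": [0.138, -0.082, 0.098], "delta_rot": [0, 0, 0]},
    {"offset": [0.138, -0.082, 0.098], "delta_rot": [0, 0, 0]},
  ],
  hand=1,
)

```text
time: 27.65
position: [0.6838, 0.1857, 0.161]
ee_rot: [179.9, 0.5, 5.6]
contact_force: [0.3, 0.6, 0.7]
width: -0.0002
```

```bash
python3 -c "
from h import *
tgt((*mill(.03,0),.163),(*mill(.02,0),.163))"
```

```text
pos [0.6838 0.1857 0.161 ] yaw 5.56 rot [179.93   0.53   5.56] F [0.3 0.6 0.7] w -0.0002 t 27.6
(np.float64(0.5806568219994549), np.float64(0.17682748699277448), 0.163) -> [-0.1035 -0.0011 -0.002 ]  
(np.float64(0.5707045479996365), np.float64(0.175851657995183), 0.163) -> [-0.1135 -0.0011 -0.002 ]
```

move_arm(
  rows=[
    {"offset": [-0.01, 0, 0], "delta_rot": [0, 0, 0]},
    {"offset": [-0.02, 0, 0], "delta_rot": [0, 0, 0]},
    {"offset": [-0.03, 0, 0], "delta_rot": [0, 0, 0]},
    {"offset": [-0.04, 0, 0], "delta_rot": [0, 0, 0]},
    {"offset": [-0.05, 0, 0], "delta_rot": [0, 0, 0]},
    {"offset": [-0.06, 0, 0], "delta_rot": [0, 0, 0]},
    {"offset": [-0.07, 0, 0], "delta_rot": [0, 0, 0]},
    {"offset": [-0.08, 0, 0], "delta_rot": [0, 0, 0]},
    {"offset": [-0.088, 0, 0], "delta_rot": [0, 0, 0]},
    {"offset": [-0.096, 0, 0], "delta_rot": [0, 0, 0]},
    {"offset": [-0.102, 0, 0], "delta_rot": [0, 0, 0]},
    {"offset": [-0.105, 0, 0], "delta_rot": [0, 0, 0]},
  ],
)

```text
time: 28.65
position: [0.5821, 0.1773, 0.1654]
ee_rot: [-180.0, 0.0, 5.6]
contact_force: [3.4, -0.2, 3.1]
width: 0.0001
```

move_arm(
  rows=[
    {"offset": [-0.003, 0, 0], "delta_rot": [0, 0, 0]},
    {"offset": [-0.006, 0, 0], "delta_rot": [0, 0, 0]},
    {"offset": [-0.009, 0, 0], "delta_rot": [0, 0, 0]},
  ],
)

```text
time: 28.9
position: [0.5745, 0.1765, 0.1653]
ee_rot: [-180.0, -0.0, 5.6]
contact_force: [3.2, 1.2, 2.1]
width: 0.0001
```

```bash
python3 -c "
from h import *
tgt((*mill(.018,0),.163));grab('wrist','w29')"
```

```text
pos [0.5745 0.1765 0.1653] yaw 5.6 rot [-1.7997e+02 -2.0000e-02  5.6000e+00] F [3.2 1.2 2.1] w 0.0001 t 28.9
(np.float64(0.5687140931996729), np.float64(0.17565649219566468), 0.163) -> [-0.0059  0.0003  0.0023]
```

View pics/w29.png

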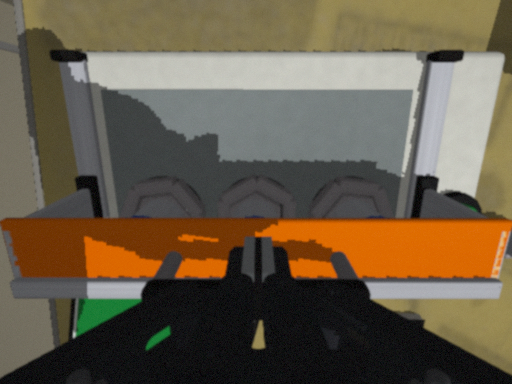

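The guard runs over the pots without snagging (about 3 N); a few mm still to go.

move_arm(
  rows=[
    {"offset": [-0.002, 0, 0], "delta_rot": [0, 0, 0]},
    {"offset": [-0.004, 0, 0], "delta_rot": [0, 0, 0]},
    {"offset": [-0.006, 0, 0], "delta_rot": [0, 0, 0]},
    {"offset": [-0.007, 0, 0], "delta_rot": [0, 0, 0]},
  ],
)

```text
time: 29.28
position: [0.5671, 0.1757, 0.1651]
ee_rot: [-180.0, 0.0, 5.6]
contact_force: [3.4, 0.9, 1.3]
width: 0.0
```

move_arm(
  rows=[
    {"offset": [-0.002, 0, 0], "delta_rot": [0, 0, 0]},
    {"offset": [-0.003, 0, 0], "delta_rot": [0, 0, 0]},
  ],
)

```text
time: 29.45
position: [0.566, 0.1756, 0.1652]
ee_rot: [-180.0, -0.2, 5.6]
contact_force: [8.4, 3.6, -3.6]
width: -0.0004
```

move_arm(
  rows=[
    {"offset": [0.012, 0, 0], "delta_rot": [0, 0, 0]},
    {"offset": [0.02, 0, -0.03], "delta_rot": [0, 0, 0]},
    {"offset": [0.02, 0, -0.07], "delta_rot": [0, 0, 0]},
    {"offset": [0.02, 0, -0.1], "delta_rot": [0, 0, -7]},
    {"offset": [0.018, 0.035, -0.11], "delta_rot": [0, 0, -14]},
    {"offset": [0.016, 0.07, -0.11], "delta_rot": [0, 0, -21]},
    {"offset": [0.012, 0.105, -0.11], "delta_rot": [0, 0, -28]},
    {"offset": [0.008, 0.14, -0.11], "delta_rot": [0, 0, -35]},
    {"offset": [0.004, 0.17, -0.11], "delta_rot": [0, 0, -42]},
    {"offset": [-0.016, 0.19, -0.11], "delta_rot": [0, 0, -49]},
    {"offset": [-0.016, 0.19, -0.11], "delta_rot": [0, 0, -56]},
    {"offset": [-0.016, 0.19, -0.11], "delta_rot": [0, 0, -63]},
  ],
)

```text
time: 30.45
position: [0.5638, -0.0172, 0.2741]
ee_rot: [-179.7, 0.1, 68.8]
contact_force: [0.3, -0.2, -0.1]
width: -0.0001
```

move_arm(
  rows=[
    {"offset": [0, 0, 0], "delta_rot": [0, 0, -7]},
    {"offset": [0, 0, 0], "delta_rot": [0, 0, -14]},
    {"offset": [0, 0, 0], "delta_rot": [0, 0, -21]},
    {"offset": [0, 0, 0], "delta_rot": [0, 0, -27]},
    {"offset": [0, 0, 0], "delta_rot": [0, 0, -27]},
  ],
)

```text
time: 30.87
position: [0.5649, -0.0155, 0.2741]
ee_rot: [-179.7, -0.0, 95.7]
contact_force: [-0.0, 0.2, 0.1]
width: 0.0
```

```bash
python3 guard.py
python3 - <<'E'
from h import *
f=grab('wrist','w31');tgt();t=grab('top','t31')
for g,n in((f,'w'),(t,'t')):
    h=hsv(g);w=pts(g);m=(h[...,0]>50)&(h[...,0]<80)&(h[...,1]>120)&(np.abs(w[...,2]-.06)<.012)
    for b,s,c in blobs(g,m,15): print(n,s[4],c,cv2.minEnclosingCircle((w[b][:,:2]*1000).astype(np.float32)),np.nanmedian(w[b][:,2]))
    m4=(w[...,2]>0.17)&(w[...,1]>.09)&(w[...,1]<.26)&(w[...,0]<.66)&(w[...,0]>.5)&(w[...,2]<.19)
    if m4.sum()>20:
        r=cv2.minAreaRect(w[m4][:,:2].astype(np.float32)*1000);d=np.array(r[0])/1000-MO;print('bar',r,'mill x',d@[np.cos(MY),np.sin(MY)])
E
python3 lids.py wrist
```

```text
((555.5726318359375, 174.70855712890625), (37.41992950439453, 301.6261291503906), 5.190277099609375)
guard mill 0.004828755322410266 0.0003389709551045323
pos [ 0.5656 -0.0154  0.2744] yaw 95.43 rot [-1.798e+02 -2.000e-02  9.543e+01] F [ 0.1  0.8 -0. ] w 0.0003 t 31.0
w 459 [260.30065359 158.37254902] ((567.1466674804688, -6.958829879760742), 15.398682594299316) 0.05745433331553063
bar ((554.3363037109375, 121.21395874023438), (11.158051490783691, 5.2272186279296875), 2.203343391418457) mill x -0.0016218303351756991
t 22 [248.13636364 169.81818182] ((566.1264038085938, -0.6055765748023987), 9.780144691467285) 0.05771691376521417
bar ((550.7076416015625, 174.24359130859375), (12.594690322875977, 111.20304870605469), 5.59718656539917) mill x -5.838897251878587e-05
wrist [453. 180.] z 0.0646 mean [ 0.798  -0.0091] circ 0.7991 -0.0102 d 62.4 area-d 61.7
wrist [228. 230.] z 0.07 mean [ 0.5352 -0.101 ] circ 0.5358 -0.1017 d 39.4 area-d 37.6
```

View pics/t31.png

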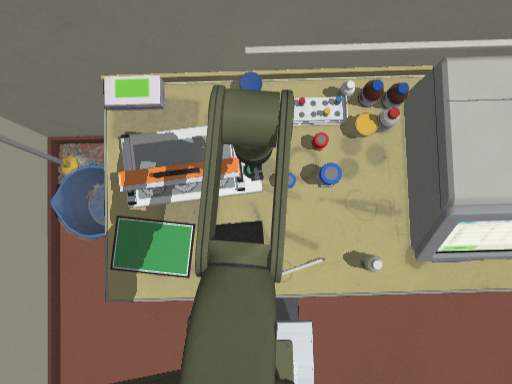

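View pics/w31.png

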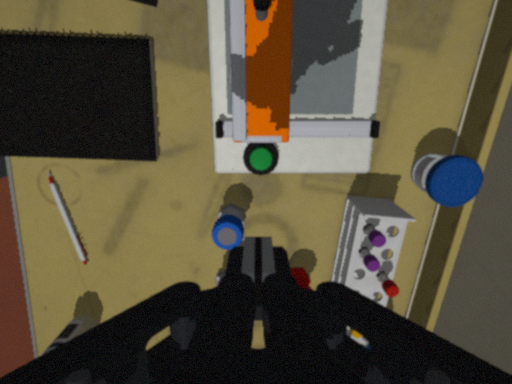

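move_arm(
  rows=[
    {"offset": [0.008, 0.001, 0.03], "delta_rot": [0, 7, 0]},
    {"offset": [0.008, 0.001, 0.06], "delta_rot": [0, 14, 0]},
    {"offset": [0.008, 0.001, 0.09], "delta_rot": [0, 20, 0]},
    {"offset": [0.008, 0.001, 0.12], "delta_rot": [0, 25, 0]},
    {"offset": [0.008, 0.001, 0.15], "delta_rot": [0, 25, 0]},
    {"offset": [0.008, 0.001, 0.15], "delta_rot": [0, 25, 0]},
    {"offset": [0.008, 0.001, 0.15], "delta_rot": [0, 25, 0]},
  ],
)

```text
time: 31.65
position: [0.5659, -0.0072, 0.124]
ee_rot: [-179.7, -25.1, 95.4]
contact_force: [-0.6, 0.6, 0.8]
width: 0.0001
```

Run:
```python
from h import *
grab('scene');f=grab('scene','s32');s=robot.get_state();print(s['position'],s['ee_rot'],s['contact_force'])
print('off', toolvec(np.array([.567,-.008,.075])-s['position']),toolvec(np.array([0,0,-.01])))
im=cv2.imread('pics/s32.png')[150:310,130:330]; cv2.imwrite('pics/s32c.png',cv2.resize(im,None,fx=3.5,fy=3.5,interpolation=cv2.INTER_CUBIC))
```

```text
[ 0.56829638 -0.00703741  0.12699883] [179.87760134 -24.96087685  95.66357298] [ 0.35252061 -0.55569436  0.61555403]
off [-0.02269591 -0.001485    0.04678863] [-4.21999311e-03 -1.93672332e-05  9.06594083e-03]
```

View pics/s32c.png

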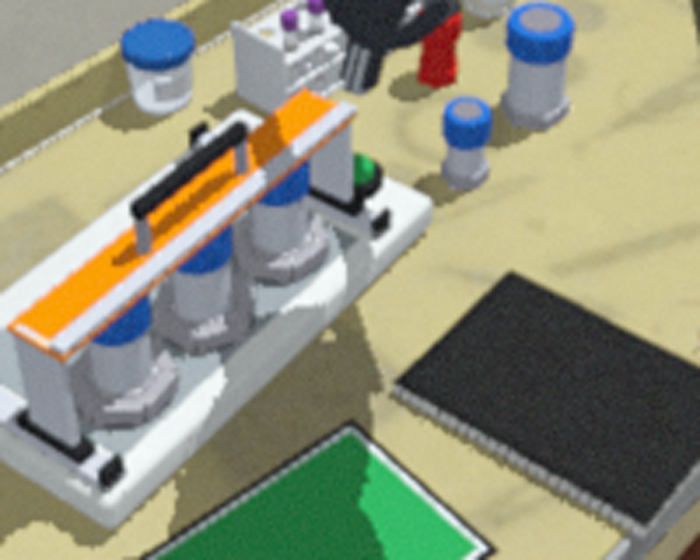

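Run:
```python
from h import *
s=robot.get_state();print(s['position'],s['contact_force'])
for z in(.09,.07,.064,.061,.058,.056,.054): print(z,toolvec(np.array([.567,-.003,z])-s['position']).round(4))
```

```text
[ 0.56829638 -0.00703741  0.12699883] [ 0.35252061 -0.55569436  0.61555403]
0.09 [-0.0119 -0.001   0.0353]
0.07 [-0.0203 -0.001   0.0534]
0.064 [-0.0228 -0.001   0.0589]
0.061 [-0.0241 -0.001   0.0616]
0.058 [-0.0254 -0.001   0.0643]
0.056 [-0.0262 -0.001   0.0661]
0.054 [-0.027  -0.001   0.0679]
```

move_arm(
  rows=[
    {"offset": [-0.006, -0.001, 0.017], "delta_rot": [0, 0, 0]},
    {"offset": [-0.0119, -0.001, 0.0353], "delta_rot": [0, 0, 0]},
    {"offset": [-0.017, -0.001, 0.046], "delta_rot": [0, 0, 0]},
    {"offset": [-0.0203, -0.001, 0.0534], "delta_rot": [0, 0, 0]},
    {"offset": [-0.0203, -0.001, 0.0534], "delta_rot": [0, 0, 0]},
    {"offset": [-0.0228, -0.001, 0.0589], "delta_rot": [0, 0, 0]},
    {"offset": [-0.0228, -0.001, 0.0589], "delta_rot": [0, 0, 0]},
  ],
)

```text
time: 32.33
position: [0.5663, -0.0032, 0.0625]
ee_rot: [180.0, -25.0, 95.6]
contact_force: [-0.6, 0.2, 0.4]
width: 0.0002
```

Run:
```python
from h import *
s=robot.get_state();print(s['position'],s['contact_force'])
for z in(.061,.058,.056,.054,.052): print(z,toolvec(np.array([.567,-.003,z])-s['position']).round(4))
```

```text
[ 0.56626938 -0.00322133  0.0625037 ] [-0.61271773  0.24800733  0.41954027]
0.061 [-0.0005  0.0007  0.0014]
0.058 [-0.0018  0.0007  0.0041]
0.056 [-0.0026  0.0007  0.006 ]
0.054 [-0.0035  0.0007  0.0078]
0.052 [-0.0043  0.0007  0.0096]
```

move_arm(
  rows=[
    {"offset": [-0.0005, 0, 0.0014], "delta_rot": [0, 0, 0]},
    {"offset": [-0.0018, 0, 0.004], "delta_rot": [0, 0, 0]},
    {"offset": [-0.0026, 0, 0.006], "delta_rot": [0, 0, 0]},
    {"offset": [-0.0026, 0, 0.006], "delta_rot": [0, 0, 0]},
  ],
)

```text
time: 32.67
position: [0.5665, -0.0032, 0.056]
ee_rot: [179.9, -25.0, 95.6]
contact_force: [0.6, -0.9, 4.8]
width: -0.0003
```

move_arm(
  rows=[
    {"offset": [-0.0005, 0, 0.001], "delta_rot": [0, 0, 0]},
    {"offset": [-0.001, 0, 0.002], "delta_rot": [0, 0, 0]},
    {"offset": [-0.001, 0, 0.002], "delta_rot": [0, 0, 0]},
  ],
)

```text
time: 32.92
position: [0.5665, -0.0032, 0.055]
ee_rot: [179.9, -25.0, 95.6]
contact_force: [-1.2, -1.6, 10.2]
width: -0.0002
```

move_arm(
  rows=[
    {"offset": [-0.0007, 0, 0.0016], "delta_rot": [0, 0, 0]},
    {"offset": [-0.0007, 0, 0.0016], "delta_rot": [0, 0, 0]},
    {"offset": [-0.0007, 0, 0.0016], "delta_rot": [0, 0, 0]},
  ],
)

```text
time: 33.17
position: [0.5666, -0.0032, 0.0546]
ee_rot: [179.8, -25.1, 95.7]
contact_force: [-2.5, -3.6, 20.1]
width: 0.0003
```

Run:
```python
from h import *
s=robot.get_state();print(s['position'],s['contact_force'])
print(toolvec(np.array([0,0,.05])),toolvec(np.array([0,0,.2])))
```

```text
[ 0.56662196 -0.00318411  0.05464512] [-2.48417121 -3.55079014 20.05495429]
[ 0.0211752   0.00012554 -0.04529454] [ 0.08470081  0.00050216 -0.18117815]
```

move_arm(
  rows=[
    {"offset": [0.017, 0, -0.036], "delta_rot": [0, 0, 0]},
    {"offset": [0.034, 0, -0.072], "delta_rot": [0, 0, 0]},
    {"offset": [0.051, 0, -0.109], "delta_rot": [0, 0, 0]},
    {"offset": [0.068, 0, -0.145], "delta_rot": [0, 0, 0]},
    {"offset": [0.085, 0, -0.181], "delta_rot": [0, -7, 0]},
    {"offset": [0.085, 0, -0.181], "delta_rot": [0, -14, 0]},
    {"offset": [0.085, 0, -0.181], "delta_rot": [0, -20, 0]},
    {"offset": [0.085, 0, -0.181], "delta_rot": [0, -25, 0]},
    {"offset": [0.085, 0, -0.181], "delta_rot": [0, -25, 0]},
    {"offset": [0.085, 0, -0.181], "delta_rot": [0, -25, 0]},
  ],
)

```text
time: 34.0
position: [0.5652, -0.001, 0.2516]
ee_rot: [-180.0, -0.1, 95.8]
contact_force: [0.2, -0.0, 0.1]
width: -0.0001
```

Run:
```python
from h import *
tgt((.54,-.235,.25),yaw=95.6)
```

```text
pos [ 0.5652 -0.001   0.2516] yaw 95.8 rot [-1.7997e+02 -8.0000e-02  9.5800e+01] F [ 0.2 -0.   0.1] w -0.0001 t 34.0
(0.54, -0.235, 0.25) -> [-0.2303 -0.0487  0.0016] dz 0.1980015069464116
```

move_arm(
  rows=[
    {"offset": [-0.23, -0.0487, 0], "delta_rot": [0, 0, 0]},
    {"offset": [-0.23, -0.0487, 0], "delta_rot": [0, 0, 0]},
    {"offset": [-0.23, -0.0487, 0], "delta_rot": [0, 0, 0]},
    {"offset": [-0.23, -0.0487, 0], "delta_rot": [0, 0, 0]},
    {"offset": [-0.23, -0.0487, 0], "delta_rot": [0, 0, 0]},
    {"offset": [-0.23, -0.0487, 0], "delta_rot": [0, 0, 0]},
    {"offset": [-0.23, -0.0487, 0], "delta_rot": [0, 0, 0]},
    {"offset": [-0.23, -0.0487, 0], "delta_rot": [0, 0, 0]},
    {"offset": [-0.23, -0.0487, 0], "delta_rot": [0, 0, 0]},
  ],
  hand=0,
)

```text
time: 34.75
position: [0.539, -0.2368, 0.2507]
ee_rot: [-179.9, -0.2, 95.5]
contact_force: [-0.1, 0.5, 0.2]
width: 0.0858
```

```bash
python3 -c "
from h import *
grab('wrist');grab('wrist','w35');tgt((.5352,-.103,.25),(.5352,-.103,.04),(.546,-.2125,.066))"; python3 lids.py wrist top
```

```text
pos [ 0.5395 -0.2355  0.2512] yaw 95.61 rot [-1.7996e+02 -1.0000e-01  9.5610e+01] F [-1.   0.1 -0.5] w 0.0853 t 34.9
(0.5352, -0.103, 0.25) -> [0.1323 0.0087 0.0012]  
(0.5352, -0.103, 0.04) -> [0.1323 0.0087 0.2112]  
(0.546, -0.2125, 0.066) -> [0.0223 0.0087 0.1852]  
wrist [265.  40.] z 0.0704 mean [ 0.5345 -0.1038] circ 0.5347 -0.1035 d 40.1 area-d 37.9
wrist [266. 154.] z 0.0964 mean [ 0.5455 -0.2115] circ 0.5455 -0.2119 d 55.5 area-d 54.5
wrist [466. 299.] z 0.1299 mean [ 0.7618 -0.3303] circ 0.7643 -0.3339 d 29.5 area-d 26.5
top [251.  83.] z 0.0652 mean [ 0.7992 -0.0123] circ 0.7996 -0.0125 d 59.3 area-d 57.7
top [377.  85.] z 0.1314 mean [ 0.7646 -0.3342] circ 0.7647 -0.3345 d 27.5 area-d 28.0
top [402.  89.] z 0.1303 mean [ 0.755  -0.3995] circ 0.7561 -0.3998 d 28.3 area-d 28.0
top [326. 173.] z 0.0969 mean [ 0.5495 -0.2026] circ 0.5467 -0.2125 d 54.8 area-d 57.0
```

View pics/w35.png

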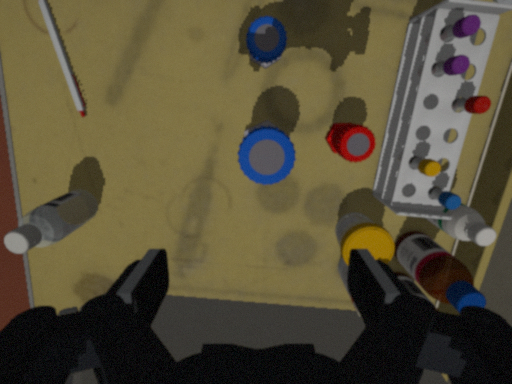

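move_arm(
  rows=[
    {"offset": [0.0232, 0.0083, 0.02], "delta_rot": [0, 0, 0]},
    {"offset": [0.0232, 0.0083, 0.04], "delta_rot": [0, 0, 0]},
    {"offset": [0.0232, 0.0083, 0.07], "delta_rot": [0, 0, 0]},
    {"offset": [0.0232, 0.0083, 0.11], "delta_rot": [0, 0, 0]},
    {"offset": [0.0232, 0.0083, 0.15], "delta_rot": [0, 0, 0]},
    {"offset": [0.0232, 0.0083, 0.175], "delta_rot": [0, 0, 0]},
    {"offset": [0.0232, 0.0083, 0.185], "delta_rot": [0, 0, 0]},
    {"offset": [0.0232, 0.0083, 0.185], "delta_rot": [0, 0, 0]},
    {"offset": [0.0232, 0.0083, 0.185], "delta_rot": [0, 0, 0]},
  ],
  hand=0.1,
)

```text
time: 35.7
position: [0.5466, -0.2119, 0.0673]
ee_rot: [180.0, 0.0, 95.7]
contact_force: [0.4, 0.9, -0.2]
width: 0.0767
```

move_arm(
  rows=[
    {"offset": [0, 0, 0], "delta_rot": [0, 0, 0]},
    {"offset": [0, 0, 0], "delta_rot": [0, 0, 0]},
    {"offset": [0, 0, 0], "delta_rot": [0, 0, 0]},
    {"offset": [0, 0, 0], "delta_rot": [0, 0, 0]},
    {"offset": [0, 0, 0], "delta_rot": [0, 0, 0]},
    {"offset": [0, 0, 0], "delta_rot": [0, 0, 0]},
  ],
  hand=1,
  squeeze=60,
)

```text
time: 36.2
position: [0.5474, -0.2131, 0.0694]
ee_rot: [179.8, 0.1, 95.6]
contact_force: [-1.8, 0.5, 5.8]
width: 0.0543
```

Run:
```python
from h import *
a=np.deg2rad(-7.7);M=np.array([[np.cos(a),-np.sin(a)],[np.sin(a),np.cos(a)]]);C=np.array([.3674,.2728])
D=C+M@[0.015,.05];E=C+M@[.015,-.045];print(D,E,np.hypot(*D),np.hypot(*E))
tgt((*D,.22),(.42,-.15,.22))
```

```text
[0.38896406 0.32033937] [0.37623537 0.22619596] 0.50389517563307 0.4389962040375221
pos [ 0.5474 -0.2131  0.0694] yaw 95.59 rot [1.7976e+02 1.3000e-01 9.5590e+01] F [-1.8  0.5  5.8] w 0.0543 t 36.2
(np.float64(0.38896405726663713), np.float64(0.32033936720446743), 0.22) -> [ 0.5463 -0.1057 -0.1506]  
(0.42, -0.15, 0.22) -> [ 0.0752 -0.1206 -0.1506]
```

move_arm(
  rows=[
    {"offset": [0, 0, -0.03], "delta_rot": [0, 0, 0]},
    {"offset": [0, 0, -0.07], "delta_rot": [0, 0, 0]},
    {"offset": [0, 0, -0.11], "delta_rot": [0, 0, 0]},
    {"offset": [0, 0, -0.15], "delta_rot": [0, 0, 0]},
    {"offset": [0.025, -0.019, -0.16], "delta_rot": [0, 0, 0]},
    {"offset": [0.05, -0.038, -0.16], "delta_rot": [0, 0, 0]},
    {"offset": [0.075, -0.057, -0.16], "delta_rot": [0, 0, 0]},
    {"offset": [0.101, -0.078, -0.16], "delta_rot": [0, 0, 0]},
    {"offset": [0.135, -0.08, -0.16], "delta_rot": [0, 0, 0]},
    {"offset": [0.17, -0.082, -0.16], "delta_rot": [0, 0, 0]},
    {"offset": [0.205, -0.084, -0.16], "delta_rot": [0, 0, 0]},
    {"offset": [0.24, -0.086, -0.16], "delta_rot": [0, 0, 0]},
  ],
)

```text
time: 37.2
position: [0.4362, 0.0194, 0.228]
ee_rot: [179.8, 0.0, 95.5]
contact_force: [0.8, -0.2, -2.9]
width: 0.0546
```

Run:
```python
from h import *
tgt((.389,.32,.22))
```

```text
pos [0.4362 0.0194 0.228 ] yaw 95.54 rot [1.7985e+02 1.0000e-02 9.5540e+01] F [ 0.8 -0.2 -2.9] w 0.0546 t 37.2
(0.389, 0.32, 0.22) -> [ 0.3038 -0.018   0.008 ]
```

move_arm(
  rows=[
    {"offset": [0.035, -0.002, 0], "delta_rot": [0, 0, 0]},
    {"offset": [0.07, -0.004, 0], "delta_rot": [0, 0, 0]},
    {"offset": [0.105, -0.006, 0], "delta_rot": [0, 0, 0]},
    {"offset": [0.14, -0.008, 0], "delta_rot": [0, 0, 0]},
    {"offset": [0.175, -0.01, 0], "delta_rot": [0, 0, 0]},
    {"offset": [0.21, -0.012, 0], "delta_rot": [0, 0, 0]},
    {"offset": [0.245, -0.014, 0], "delta_rot": [0, 0, 0]},
    {"offset": [0.275, -0.016, 0], "delta_rot": [0, 0, 0]},
    {"offset": [0.304, -0.018, 0], "delta_rot": [0, 0, 0]},
    {"offset": [0.304, -0.018, 0], "delta_rot": [0, 0, 0]},
    {"offset": [0.304, -0.018, 0], "delta_rot": [0, 0, 0]},
  ],
)

```text
time: 38.12
position: [0.3889, 0.3203, 0.2275]
ee_rot: [179.9, -0.0, 95.8]
contact_force: [0.1, -1.3, -2.4]
width: 0.0542
```

Run:
```python
from h import *
grab('scene','s38')
tgt((.389,.32,.09),(.389,.32,.0735))
```

```text
pos [0.3889 0.3191 0.2273] yaw 95.7 rot [1.7996e+02 1.0000e-02 9.5700e+01] F [-0.1 -0.4 -2.1] w 0.0546 t 38.2
(0.389, 0.32, 0.09) -> [0.0009 0.0002 0.1373]  
(0.389, 0.32, 0.0735) -> [0.0009 0.0002 0.1538]
```

View pics/s38.png

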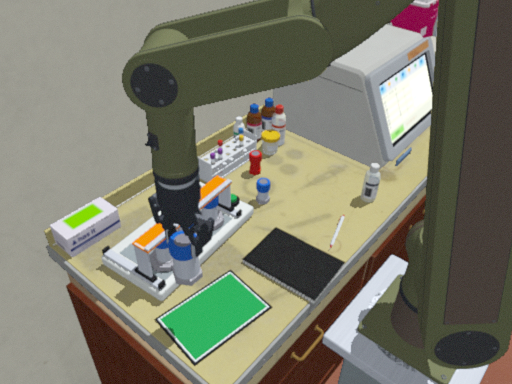

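move_arm(
  rows=[
    {"offset": [0.0005, 0, 0.035], "delta_rot": [0, 0, 0]},
    {"offset": [0.0005, 0, 0.07], "delta_rot": [0, 0, 0]},
    {"offset": [0.0005, 0, 0.105], "delta_rot": [0, 0, 0]},
    {"offset": [0.0005, 0, 0.135], "delta_rot": [0, 0, 0]},
    {"offset": [0.0005, 0, 0.145], "delta_rot": [0, 0, 0]},
    {"offset": [0.0005, 0, 0.15], "delta_rot": [0, 0, 0]},
    {"offset": [0.0005, 0, 0.154], "delta_rot": [0, 0, 0]},
    {"offset": [0.0005, 0, 0.154], "delta_rot": [0, 0, 0]},
  ],
)

```text
time: 38.83
position: [0.3898, 0.319, 0.0733]
ee_rot: [180.0, -0.0, 95.5]
contact_force: [0.1, 0.1, -2.3]
width: 0.0542
```

move_arm(
  rows=[
    {"offset": [0, 0, 0.001], "delta_rot": [0, 0, 0]},
    {"offset": [0, 0, 0.0015], "delta_rot": [0, 0, 0]},
  ],
)

```text
time: 39.0
position: [0.3904, 0.3199, 0.0725]
ee_rot: [179.8, -0.1, 95.6]
contact_force: [-1.8, 0.1, 5.6]
width: 0.0545
```

move_arm(
  rows=[
    {"offset": [0, 0, 0], "delta_rot": [0, 0, 0]},
    {"offset": [0, 0, 0], "delta_rot": [0, 0, 0]},
    {"offset": [0, 0, 0], "delta_rot": [0, 0, 0]},
    {"offset": [0, 0, -0.03], "delta_rot": [0, 0, 0]},
    {"offset": [0, 0, -0.07], "delta_rot": [0, 0, 0]},
    {"offset": [0, 0, -0.11], "delta_rot": [0, 0, 0]},
    {"offset": [0, 0, -0.15], "delta_rot": [0, 0, 0]},
    {"offset": [0, 0, -0.18], "delta_rot": [0, 0, 0]},
    {"offset": [0, 0, -0.18], "delta_rot": [0, 0, 0]},
  ],
  hand=0.05,
)

```text
time: 39.75
position: [0.3928, 0.3221, 0.2588]
ee_rot: [179.3, -0.4, 95.6]
contact_force: [1.5, 0.4, 0.4]
width: 0.0807
```

```bash
python3 - <<'E'
from h import *
tgt((.44,-.03,.25),(.5347,-.1037,.25))
E
python3 lids.py top
```

```text
pos [0.3928 0.3221 0.2588] yaw 95.62 rot [179.27  -0.41  95.62] F [1.5 0.4 0.4] w 0.0807 t 39.8
(0.44, -0.03, 0.25) -> [-0.355   0.0125  0.0088]  
(0.5347, -0.1037, 0.25) -> [-0.4376  0.0996  0.0088]  
top [251.  83.] z 0.0658 mean [ 0.7991 -0.0125] circ 0.7997 -0.0118 d 58.7 area-d 58.0
top [377.  86.] z 0.1305 mean [ 0.7649 -0.3347] circ 0.7653 -0.3349 d 27.5 area-d 27.7
top [402.  89.] z 0.1306 mean [ 0.7551 -0.3994] circ 0.7555 -0.3994 d 29.5 area-d 28.5
top [128. 239.] z 0.1001 mean [0.3898 0.3185] circ 0.3892 0.3178 d 57.0 area-d 55.4
```

move_arm(
  rows=[
    {"offset": [-0.355, 0.0125, 0], "delta_rot": [0, 0, 0]},
    {"offset": [-0.355, 0.0125, 0], "delta_rot": [0, 0, 0]},
    {"offset": [-0.355, 0.0125, 0], "delta_rot": [0, 0, 0]},
    {"offset": [-0.355, 0.0125, 0], "delta_rot": [0, 0, 0]},
    {"offset": [-0.355, 0.0125, 0], "delta_rot": [0, 0, 0]},
    {"offset": [-0.355, 0.0125, 0], "delta_rot": [0, 0, 0]},
    {"offset": [-0.355, 0.0125, 0], "delta_rot": [0, 0, 0]},
    {"offset": [-0.355, 0.0125, 0], "delta_rot": [0, 0, 0]},
    {"offset": [-0.38, 0.04, 0], "delta_rot": [0, 0, 0]},
    {"offset": [-0.41, 0.065, 0], "delta_rot": [0, 0, 0]},
    {"offset": [-0.45, 0.08, 0], "delta_rot": [0, 0, 0]},
    {"offset": [-0.48, 0.1, 0], "delta_rot": [0, 0, 0]},
  ],
)

```text
time: 40.8
position: [0.5316, -0.1461, 0.2497]
ee_rot: [-179.8, -0.1, 95.6]
contact_force: [-0.4, 0.8, 0.2]
width: 0.081
```

move_arm(
  rows=[
    {"offset": [-0.02, 0, 0], "delta_rot": [0, 0, 0]},
    {"offset": [-0.02, 0, 0], "delta_rot": [0, 0, 0]},
    {"offset": [-0.02, 0, 0], "delta_rot": [0, 0, 0]},
  ],
)

```text
time: 41.05
position: [0.5334, -0.1648, 0.2492]
ee_rot: [-179.8, -0.1, 95.5]
contact_force: [0.2, 0.7, -0.2]
width: 0.0807
```

```bash
python3 -c "
from h import *
grab('wrist');grab('wrist','w41');tgt((.5347,-.1037,.25),(.5347,-.1037,.042))"; python3 lids.py wrist
```

```text
pos [ 0.533 -0.163  0.25 ] yaw 95.61 rot [-1.7985e+02 -1.2000e-01  9.5610e+01] F [-0.6  0.7  0.5] w 0.0814 t 41.1
(0.5347, -0.1037, 0.25) -> [0.0589 0.0075 0.    ]  
(0.5347, -0.1037, 0.042) -> [0.0589 0.0075 0.208 ]  
wrist [265. 116.] z 0.0704 mean [ 0.5346 -0.1026] circ 0.5351 -0.1024 d 38.2 area-d 36.9
```

View pics/w41.png

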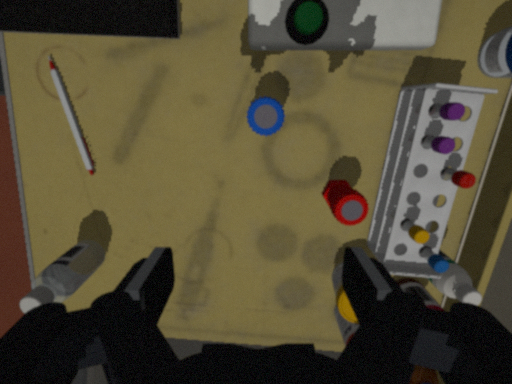

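move_arm(
  rows=[
    {"offset": [0.03, 0.004, 0.01], "delta_rot": [0, 0, 0]},
    {"offset": [0.0597, 0.0077, 0.03], "delta_rot": [0, 0, 0]},
    {"offset": [0.0597, 0.0077, 0.07], "delta_rot": [0, 0, 0]},
    {"offset": [0.0597, 0.0077, 0.11], "delta_rot": [0, 0, 0]},
    {"offset": [0.0597, 0.0077, 0.15], "delta_rot": [0, 0, 0]},
    {"offset": [0.0597, 0.0077, 0.185], "delta_rot": [0, 0, 0]},
    {"offset": [0.0597, 0.0077, 0.2], "delta_rot": [0, 0, 0]},
    {"offset": [0.0597, 0.0077, 0.208], "delta_rot": [0, 0, 0]},
    {"offset": [0.0597, 0.0077, 0.208], "delta_rot": [0, 0, 0]},
    {"offset": [0.0597, 0.0077, 0.208], "delta_rot": [0, 0, 0]},
  ],
  hand=0.1,
)

```text
time: 42.03
position: [0.5365, -0.1033, 0.0439]
ee_rot: [180.0, 0.0, 95.7]
contact_force: [0.1, -0.6, -0.3]
width: 0.0768
```

move_arm(
  rows=[
    {"offset": [0, 0, 0], "delta_rot": [0, 0, 0]},
    {"offset": [0, 0, 0], "delta_rot": [0, 0, 0]},
    {"offset": [0, 0, 0], "delta_rot": [0, 0, 0]},
    {"offset": [0, 0, 0], "delta_rot": [0, 0, 0]},
    {"offset": [0, 0, 0], "delta_rot": [0, 0, 0]},
    {"offset": [0, 0, 0], "delta_rot": [0, 0, 0]},
    {"offset": [0, 0, 0], "delta_rot": [0, 0, 0]},
  ],
  hand=1,
  squeeze=60,
)

```text
time: 42.62
position: [0.5368, -0.1044, 0.0449]
ee_rot: [179.9, 0.1, 95.6]
contact_force: [-1.5, -0.6, 6.8]
width: 0.0361
```

```bash
python3 -c "
from h import *
tgt((.43,-.06,.2),(.376,.226,.2))"
```

```text
pos [ 0.5368 -0.1044  0.0449] yaw 95.59 rot [1.7987e+02 5.0000e-02 9.5590e+01] F [-1.5 -0.6  6.8] w 0.0361 t 42.6
(0.43, -0.06, 0.2) -> [ 0.0546 -0.102  -0.1551]  
(0.376, 0.226, 0.2) -> [ 0.3445 -0.1279 -0.1551]
```

move_arm(
  rows=[
    {"offset": [0, 0, -0.03], "delta_rot": [0, 0, 0]},
    {"offset": [0, 0, -0.07], "delta_rot": [0, 0, 0]},
    {"offset": [0, 0, -0.11], "delta_rot": [0, 0, 0]},
    {"offset": [0, 0, -0.15], "delta_rot": [0, 0, 0]},
    {"offset": [0.018, -0.034, -0.155], "delta_rot": [0, 0, 0]},
    {"offset": [0.036, -0.068, -0.155], "delta_rot": [0, 0, 0]},
    {"offset": [0.054, -0.102, -0.155], "delta_rot": [0, 0, 0]},
    {"offset": [0.089, -0.105, -0.155], "delta_rot": [0, 0, 0]},
    {"offset": [0.124, -0.108, -0.155], "delta_rot": [0, 0, 0]},
    {"offset": [0.159, -0.111, -0.155], "delta_rot": [0, 0, 0]},
    {"offset": [0.194, -0.114, -0.155], "delta_rot": [0, 0, 0]},
    {"offset": [0.229, -0.117, -0.155], "delta_rot": [0, 0, 0]},
  ],
)

```text
time: 43.62
position: [0.3966, 0.1137, 0.199]
ee_rot: [179.9, -0.0, 95.5]
contact_force: [1.3, -0.4, -2.0]
width: 0.0363
```

move_arm(
  rows=[
    {"offset": [0.035, -0.003, 0], "delta_rot": [0, 0, 0]},
    {"offset": [0.07, -0.006, 0], "delta_rot": [0, 0, 0]},
    {"offset": [0.1, -0.009, 0], "delta_rot": [0, 0, 0]},
    {"offset": [0.1155, -0.011, 0], "delta_rot": [0, 0, 0]},
    {"offset": [0.1155, -0.011, 0], "delta_rot": [0, 0, 0]},
    {"offset": [0.1155, -0.011, 0], "delta_rot": [0, 0, 0]},
  ],
)

```text
time: 44.12
position: [0.3748, 0.2267, 0.1985]
ee_rot: [180.0, 0.0, 95.7]
contact_force: [-0.4, -0.1, -1.6]
width: 0.0363
```

```bash
python3 -c "
from h import *
grab('wrist');grab('wrist','w44');tgt((.376,.226,.048))"
```

```text
pos [0.375  0.2255 0.1984] yaw 95.6 rot [1.7999e+02 4.0000e-02 9.5600e+01] F [-0.  -1.  -0.7] w 0.0363 t 44.2
(0.376, 0.226, 0.048) -> [0.0004 0.001  0.1504]
```

View pics/w44.png

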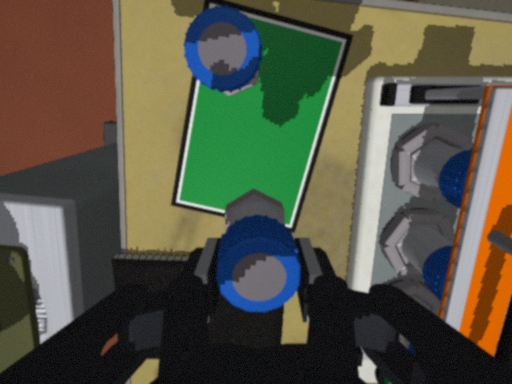

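move_arm(
  rows=[
    {"offset": [0.005, 0.001, 0.035], "delta_rot": [0, 0, 0]},
    {"offset": [0.005, 0.001, 0.07], "delta_rot": [0, 0, 0]},
    {"offset": [0.005, 0.001, 0.105], "delta_rot": [0, 0, 0]},
    {"offset": [0.005, 0.001, 0.135], "delta_rot": [0, 0, 0]},
    {"offset": [0.005, 0.001, 0.145], "delta_rot": [0, 0, 0]},
    {"offset": [0.005, 0.001, 0.15], "delta_rot": [0, 0, 0]},
    {"offset": [0.005, 0.001, 0.151], "delta_rot": [0, 0, 0]},
    {"offset": [0.005, 0.001, 0.151], "delta_rot": [0, 0, 0]},
  ],
)

```text
time: 44.88
position: [0.3735, 0.229, 0.048]
ee_rot: [-179.7, 0.1, 95.5]
contact_force: [-5.5, -2.5, 8.6]
width: 0.0365
```

Touching down; release and rise.

move_arm(
  rows=[
    {"offset": [0, 0, -0.001], "delta_rot": [0, 0, 0]},
    {"offset": [0, 0, -0.001], "delta_rot": [0, 0, 0]},
    {"offset": [0, 0, -0.001], "delta_rot": [0, 0, 0]},
    {"offset": [0, 0, -0.03], "delta_rot": [0, 0, 0]},
    {"offset": [0, 0, -0.07], "delta_rot": [0, 0, 0]},
    {"offset": [0, 0, -0.11], "delta_rot": [0, 0, 0]},
    {"offset": [0, 0, -0.15], "delta_rot": [0, 0, 0]},
    {"offset": [0, 0, -0.19], "delta_rot": [0, 0, 0]},
    {"offset": [-0.04, 0, -0.21], "delta_rot": [0, 0, 0]},
    {"offset": [-0.08, 0, -0.21], "delta_rot": [0, 0, 0]},
    {"offset": [-0.12, 0, -0.21], "delta_rot": [0, 0, 0]},
    {"offset": [-0.16, 0, -0.21], "delta_rot": [0, 0, 0]},
  ],
  hand=0.2,
)

```text
time: 45.88
position: [0.3918, 0.0706, 0.2585]
ee_rot: [179.8, 0.0, 95.7]
contact_force: [0.2, -0.2, 0.4]
width: 0.0683
```

move_arm(
  rows=[
    {"offset": [-0.04, 0, 0], "delta_rot": [0, 0, 0]},
    {"offset": [-0.08, 0, 0], "delta_rot": [0, 0, 0]},
    {"offset": [-0.12, 0.02, 0], "delta_rot": [0, 0, 0]},
    {"offset": [-0.16, 0.03, 0], "delta_rot": [0, 0, 0]},
    {"offset": [-0.19, 0.03, 0], "delta_rot": [0, 0, 0]},
    {"offset": [-0.19, 0.03, 0], "delta_rot": [0, 0, 0]},
    {"offset": [-0.19, 0.03, 0], "delta_rot": [0, 0, 0]},
  ],
)

```text
time: 46.47
position: [0.4399, -0.1159, 0.2571]
ee_rot: [-180.0, -0.0, 95.3]
contact_force: [0.4, 0.5, -0.2]
width: 0.0682
```

```bash
sed -i 's/blobs(f,m,60)/blobs(f,m,25)/' lids.py; python3 lids.py top scene; python3 guard.py
python3 - <<'E'
from h import *
tgt();f=grab('top','t46');g=grab('scene','s46')
w=pts(f);h=hsv(f)
m4=(w[...,2]>0.17)&(w[...,1]>.09)&(w[...,1]<.26)&(w[...,0]<.66)&(w[...,0]>.5)&(w[...,2]<.19)
r=cv2.minAreaRect(w[m4][:,:2].astype(np.float32)*1000);d=np.array(r[0])/1000-MO;print('bar mill x',d@[np.cos(MY),np.sin(MY)])
m=(h[...,0]>50)&(h[...,0]<80)&(h[...,1]>120)&(np.abs(w[...,2]-.06)<.012)
for b,s,c in blobs(f,m,15): print('button',s[4],cv2.minEnclosingCircle((w[b][:,:2]*1000).astype(np.float32)),np.nanmedian(w[b][:,2]))
a=np.deg2rad(-7.7);M=np.array([[np.cos(a),-np.sin(a)],[np.sin(a),np.cos(a)]]);C=np.array([.3674,.2728])
for p in ((.3894,.3182),(.3735,.229)): print('in mat',M.T@(np.array(p)-C))
im=cv2.imread('pics/s46.png')[130:360,50:300]; cv2.imwrite('pics/s46c.png',cv2.resize(im,None,fx=2.6,fy=2.6,interpolation=cv2.INTER_CUBIC))
E
```

```text
top [251.  83.] z 0.0652 mean [ 0.799  -0.0124] circ 0.7993 -0.0125 d 58.7 area-d 57.9
top [377.  85.] z 0.1306 mean [ 0.765  -0.3346] circ 0.765 -0.3349 d 27.8 area-d 27.8
top [402.  89.] z 0.1307 mean [ 0.7551 -0.3997] circ 0.7549 -0.3998 d 27.9 area-d 27.5
top [168. 243.] z 0.0726 mean [0.3788 0.218 ] circ 0.3769 0.2217 d 30.8 area-d 27.0
top [123. 259.] z 0.0994 mean [0.3402 0.3312] circ 0.3406 0.3309 d 57.8 area-d 55.9
scene [254. 108.] z 0.1297 mean [ 0.7618 -0.329 ] circ 0.764 -0.3295 d 25.9 area-d 27.7
scene [175. 163.] z 0.067 mean [ 0.7951 -0.0092] circ 0.7997 -0.0067 d 63.8 area-d 59.8
scene [190. 223.] z 0.1205 mean [0.5297 0.1805] circ 0.5315 0.1816 d 30.7 area-d 25.7
scene [166. 243.] z 0.1198 mean [0.522  0.2631] circ 0.527 0.2611 d 35.9 area-d 28.4
scene [225. 287.] z 0.0729 mean [0.3659 0.2388] circ 0.3719 0.2319 d 38.1 area-d 36.4
scene [202. 318.] z 0.1 mean [0.3326 0.3408] circ 0.3405 0.3342 d 57.2 area-d 59.7
((555.8634033203125, 174.8486328125), (37.4393424987793, 302.0459289550781), 5.502222061157227)
guard mill 0.005131808062184428 0.00045000378887561444
pos [ 0.439  -0.113   0.2571] yaw 95.62 rot [-1.7997e+02 -5.0000e-02  9.5620e+01] F [-0.5  0.   0.3] w 0.068 t 46.6
bar mill x 2.2370439979583922e-05
button 82 ((568.0609130859375, -7.418123722076416), 14.08153247833252) 0.05801670112739186
in mat [0.01571866 0.04793833]
in mat [ 0.01191359 -0.04258775]
```

View pics/s46c.png

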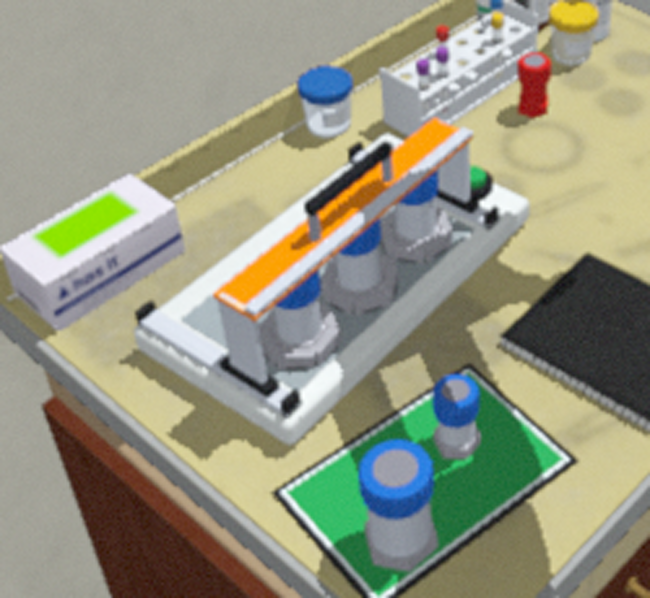

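View pics/t46.png

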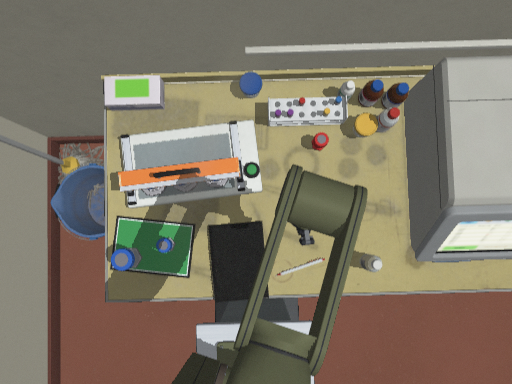

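```bash
python3 -c "
from h import *
print(robot.sign_off());print(st()['time'])"
```

```text
the job is handed in; nothing more can be done
None
the job is handed in; nothing more can be done
```

The job is handed in, finished at about 47 s of the 210 s allowed. No verdict was reported, so what follows rests on my own checks.

**What I did**
- I slid the guard fully back; the handle measured 99 mm behind the row of stations.
- I seated the three 46 mm-lid pots in stations 1 to 3. Their lid tops read 128 mm high, which means fully home. Pots 2 and 3 dropped straight in because I lined the foot up with the hub before lowering. Station 1 needed several tries at turning and shifting first, because the pot sat about 3 mm off centre in the grip.
- I slid the guard forward over the pots. It ran at about 3 N with no snag, and the handle now measures 0 mm from the station row.
- I pressed the start button with the tool tilted, down to a hard stop at 20 N. It has sprung back to about 58 mm.
- I stood the large and small pots on the green mat.

**Last checks**
- **Large pot:** it was moved about 5 cm on the mat after I set it down, probably the expected knock. It still stands upright, about 40 mm inside the nearest mat edge, so I left it.
- **Small pot:** it is upright about 43 mm from the mat's centre. The last top view showed only part of its lid, so that position is less exact.
- **Bystanders and robot:** the yellow-lidded cup and the clear bottle are standing, and the arm is clear of everything.
- **Disagreement:** the wrist, top and scene cameras differed by 1 to 3 mm on the hub positions. I worked from the pot's position relative to the hub instead.

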